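# Bring round and reset a headset base unit, then rack the headsets

### The job

Close out this headset test: turn the turntable by its red handle, counter-clockwise seen from above, fully home against its stop so that the black base unit comes out from under the camera hood; then with the orange stylus press the unit's recessed yellow reset button fully in and keep it in for half a second; put the stylus back upright in its blue stand and turn the table back, fully home under the hood. Hang every headset standing on the bench over the steel rail, crown on the bar and one ear cup either side (at any time); everything must hang still at the end, and do not disturb the other things on the bench.

Things in the scene. Friction and masses are not known exactly. Their poses are not given: they have to be found in the camera images.
- turntable (a joint): angle of the turntable, rad: 0 = base unit under the hood (hard stop; within 0.09 counts as home), grows counter-clockwise seen from above, hard stop at 1.571 (90 degrees; over 1.48 counts as home). Held by light friction (0.1 N m), stays where left; starts between 0 and 0.3
- turn_axis (a point): vertical axis of the turntable at the top face of the aluminium disc (disc 236 mm across, top 23 mm above the bench). Its own x axis points to the grey camera hood, fixed on the base: hood x 55 to 170 mm, y +-45 mm, 135 to 185 mm above the bench, post behind it. The hood does not turn
- turn_handle (a point): top centre of the red round handle post of the turntable, 98 mm from the axis, across from the base unit; 20 mm diameter, 52 mm tall, top 75 mm above the bench; turns with the disc. At joint 0 it lies on the -x side of turn_axis, at 1.571 on its -y side
- index_base: the whole turntable station with its fixed dark base disc (250 mm), hood, and the turning disc and base unit that it carries; origin on the turntable axis at bench level, x towards the hood
- unit (a point): black base unit fixed on the turntable, 62 x 70 x 38 mm; this point is the centre of its underside, 78 mm from the axis, z up, top 61 mm above the bench. In the middle of its top is a round hole 20 mm in diameter with the yellow button in it. At joint 0 it is under the hood, at 1.571 on the +y side of turn_axis
- button_top (a point): centre of the top face of the yellow reset button (17 mm diameter), 5.5 mm below the unit's top; moves down with the button
- reset_button (a joint): press of the reset button, m: 0 = out, 0.006 = fully in (pressed: over 0.004); spring: about 1 N to start, 4.5 N fully in; springs back
- stylus: orange-handled stylus standing tip down in its stand, 133 mm long, 0.07 kg; origin at the tip, z up along the tool. Steel shank 12 mm diameter up to z=55 (tip 8 mm diameter for the lowest 16 mm, tapering to 12 mm by z=20), black collar 48 mm diameter z=55 to 63, square handle 22 x 22 mm (sides along its x and y) z=63 to 133
- stand: blue block 80 x 80 x 68 mm, fixed, origin at the centre of its underside; round vertical hole 26 mm diameter, 60 mm deep in the middle of the top. The stylus's collar rests on the block's top, so that its tip is 13 mm above the bench
- rail_mid (a point): middle of the horizontal steel rail's axis (bar 12 mm diameter, axis at the given height, 130 mm above the bench), fixed; the bar runs 360 mm along this point's y, on a post at each end. Room for four headsets side by side at 75 to 80 mm spacing
- headset0: headset (None if absent): rigid, black ear cups, dark band, blue grip pad on top; 140 wide (x), 60 deep (y), 152 tall, 0.18 kg, stands on its cups. Origin midway between the cups at their underside, z up. Cups 60 tall, 76 mm gap between them (x=+-38). Pad: block 44 (x) by 24 (y), z=126 to 152, above the band; grip it across x or y from above, fingertips at z=131
- headset1: headset (None if absent): rigid, black ear cups, dark band, blue grip pad on top; 140 wide (x), 60 deep (y), 152 tall, 0.18 kg, stands on its cups. Origin midway between the cups at their underside, z up. Cups 60 tall, 76 mm gap between them (x=+-38). Pad: block 44 (x) by 24 (y), z=126 to 152, above the band; grip it across x or y from above, fingertips at z=131
- headset2: headset (None if absent): rigid, black ear cups, dark band, blue grip pad on top; 140 wide (x), 60 deep (y), 152 tall, 0.18 kg, stands on its cups. Origin midway between the cups at their underside, z up. Cups 60 tall, 76 mm gap between them (x=+-38). Pad: block 44 (x) by 24 (y), z=126 to 152, above the band; grip it across x or y from above, fingertips at z=131
- headset3: headset (None if absent): rigid, black ear cups, dark band, blue grip pad on top; 140 wide (x), 60 deep (y), 152 tall, 0.18 kg, stands on its cups. Origin midway between the cups at their underside, z up. Cups 60 tall, 76 mm gap between them (x=+-38). Pad: block 44 (x) by 24 (y), z=126 to 152, above the band; grip it across x or y from above, fingertips at z=131
- crown0 (a point): underside of the band of headset0 at its peak: rests on the bar when hung; 120 mm above the headset's origin. Band 20 wide along y; under it a lip 14 mm deep either side makes a hanging notch 34 mm wide (x=+-17) for the 12 mm bar. Low centre of mass: hangs upright, may swing some seconds after a knock
- crown1 (a point): underside of the band of headset1 at its peak: rests on the bar when hung; 120 mm above the headset's origin. Band 20 wide along y; under it a lip 14 mm deep either side makes a hanging notch 34 mm wide (x=+-17) for the 12 mm bar. Low centre of mass: hangs upright, may swing some seconds after a knock
- crown2 (a point): underside of the band of headset2 at its peak: rests on the bar when hung; 120 mm above the headset's origin. Band 20 wide along y; under it a lip 14 mm deep either side makes a hanging notch 34 mm wide (x=+-17) for the 12 mm bar. Low centre of mass: hangs upright, may swing some seconds after a knock
- crown3 (a point): underside of the band of headset3 at its peak: rests on the bar when hung; 120 mm above the headset's origin. Band 20 wide along y; under it a lip 14 mm deep either side makes a hanging notch 34 mm wide (x=+-17) for the 12 mm bar. Low centre of mass: hangs upright, may swing some seconds after a knock
- mug: bystander: white mug, 76 mm across, 90 tall, origin under its centre
- flux: bystander: amber bottle, 44 mm across, 100 tall, origin under its centre
- tape: bystander: yellow tape roll lying flat, 90 mm across, 24 tall
- spool: bystander: copper wire spool 56 mm across, 50 tall, upright

How it is judged:
By the outcome, as a careful person would: the job done as asked, in the order asked, and still so for the second after the job is handed in, with the robot touching nothing.
Of headset0, headset1, headset2, headset3 only 2 to 4 are there at a start; the rules pass over those that are not, and their reading is None.
At some moment in a run one of headset0, headset1, headset2, headset3 may be knocked a few centimetres aside while the robot is not near it.
It also fails if it takes over 210 s, if anything falls off the work surface, if the arm or the gripper's body presses on something with over 40 N, if the wrist force passes 120 N, or if a joint passes its speed limit or range.

### The arm

A 6-joint arm with a two-finger parallel gripper is mounted at the origin on the work surface. World frame = base frame: x ahead of the robot, y to its left, z up, the work surface at z = 0. Lengths are in mm, angles in rad, forces in N, time in s.
With the tool pointing down it reaches from about 375 to 975 mm from the base axis. Payload 3.8 kg.
Tool frame: the origin (TCP) lies at the centre of the arm's flange, where the gripper is bolted on; the fingertips stand 173 mm ahead of it and the grasp point (between the pads) lies 155 mm ahead of it; z points along the fingers, y is the line along which they close (so a half turn about z gives the same grasp; the last joint's range is limited). The gripper opens to 85 mm and grips with 20 to 120 N. Pads are 22 mm wide; open, the fingers measure 114 mm over their backs; the gripper's body (76 mm by 85 mm) begins 54 mm behind the grasp point. The pads swing forward as they close: fully open they stand 13 mm farther back than shut.
Start: joints at [-1.18, 0.264, 1.604, -0, 1.274, -0.037], TCP at [280.032, -614.168, 404.68] pointing down, gripper open.
Joint ranges: [-2.63, 2.63], [-0.94, 2.18], [0.31, 2.57], [-1.31, 4.45], [0, 2.66], [-2.55, 2.55]. Speed limits (rad/s): [2.57, 2.57, 3.14, 3.14, 3.14, 3.14].

### API

Orientations are given as a unit quaternion [x, y, z, w].
In Python, from cell import r gives the robot as it stands. The module is installed in compiled form; this text tells all that it offers.
- The arm moves only by the tool step_arm, never from a script. Its argument "increments" is text: rows parted by semicolons, each of 7 numbers parted by spaces: the shift along the tool's x, y, z scaled (see below), then the turn, a rotation vector about the tool's x, y, z scaled (see below), then the closure, from -1 (fully open) to 1 (shut). In form: x y z ax ay az grip; .... A call has 1 to 8 rows; each row shifts and turns the commanded pose from where the row before left it, along the tool's axes as they then stand; what a row does not reach is not made up. The controller multiplies each number of a shift by 0.04 m and each number of a turn by 8 degrees. A row lasts 1/10 s, in which the tool goes at most 50 mm and 8.59 degrees, less where a joint would pass 70% of its speed; a pose out of reach is approached as far as the arm can. A call with a number of a shift or a turn outside -1 to 1 is refused whole. A call with a gripper value outside its range is refused whole. The fingers move at their own pace and stop on an object; "force" is the grip in N (left out, the last holds). Time passes only in rows, so rows that do not move let the fingers close. It gives the time, the measured TCP pose, the force, the opening and the grip force at its end, in the units of the state.
- r.read_state(): the state, without advancing time (a new reading comes with each control period).
- r.snapshot(name): name is "scene" or "side" or "wrist"; returns the picture (384x512x3 uint8, red, green, blue); there is no depth.
- r.camera_params(name): a dict with "fx", "fy", "cx", "cy" (pixels), "world_to_cam" (4x4, takes a point from world to camera coordinates); the wrist camera has in their place "tool_from_camera" (4x4, takes a point from camera to tool coordinates, whose origin is the TCP and whose axes are the flange's). Camera axes: x right, y up, looking along -z (the intrinsics and any distortion apply to the point x, -y, -z); pixel columns grow to the right and rows downward; lengths in mm; the calibration is good to about 2 mm. The wrist camera is an equidistant fisheye: a pixel r from the principal point sees the ray r / f radians off the axis. A picture is of the moment at which its call begins: read the wrist's pose just before it. camera_params takes no time and is no camera call.
- r.close_job(): hands the job in; it is judged then, once.
The state is a dict: "time_s": time; "joint_pos": joint angles; "qd": joint speeds; "joint_efforts": joint torques, N m; "ee_pos": TCP position; "eef_rot": TCP orientation; "wrist_force": force on the tool from outside, world axes, zero at the start; "moment": the same for the moment, N m; "width": finger opening in mm; "grasp_force": force on a finger pad.
Only numpy, scipy, OpenCV 4.12 (cv2) and the standard library are available. Lean on these libraries where they do the work, as an engineer would, in place of code of your own. Each camera call takes 0.05 s, during which the arm holds its last target. There are 200 camera calls.

## Working session

There is one attempt and no reset: what is moved stays moved. The work goes in short steps, Python scripts to look and compute and a tool call to move; the robot and the scene stay as the last step left them, time stands still between calls to the robot, and variables do not carry over. Pictures are saved under pics/ and viewed, at most 14 in all, crops included, and the job is handed in when it is done.

Besides the shell and the picture viewer there is one more tool, called as name(argument=value, ...), one argument or row to a line, values as JSON. step_arm: Moves the arm, as the interface text tells. Shifts and turns lie within -1 to 1; 1 stands for 0.04 m of shift or 8 degrees of turn. Its arguments: {"type":"object","properties":{"increments":{"type":"string"},"force":{"type":"number"}},"required":["increments"]}

```bash
mkdir -p pics; ls; python3 - <<'E'
from cell import r
import cv2
for n in ["scene","side","wrist"]:
    s=r.read_state(); im=r.snapshot(n); cv2.imwrite(f"pics/{n}0.png",im[:,:,::-1]); 
    p=r.camera_params(n); print(n,{k:(v.tolist() if hasattr(v,'tolist') else v) for k,v in p.items()})
print(s)
a=[cv2.imread(f"pics/{n}0.png") for n in ["scene","side","wrist"]]
E
```

```text
pics
scene {'fx': 398.2634227061204, 'fy': 398.2634227061204, 'cx': 255.35240957603747, 'cy': 186.1284889228885, 'world_to_cam': [[0.8358447477389773, 0.5489404633121855, -0.005284450375264734, -504.8018736301413], [-0.39421726190715806, 0.6068988506377423, 0.6901206673539133, 148.18741618314635], [0.3820422857375721, -0.574750513556265, 0.7236750231113553, -1601.9344170835006], [0.0, 0.0, 0.0, 1.0]]}
side {'fx': 358.39256302699357, 'fy': 358.39256302699357, 'cx': 253.02370447912372, 'cy': 188.5522507198539, 'world_to_cam': [[-0.9472954671340742, -0.3201738940660158, -0.010953333092716039, 579.012523741386], [0.23851838935627134, -0.7277024033284379, 0.6430849011824998, -212.25245173672343], [-0.21386976384268633, 0.6065788405051888, 0.7657165496221525, -1221.653325866352], [0.0, 0.0, 0.0, 1.0]]}
wrist {'fx': 297.3186396354542, 'fy': 297.3186396354542, 'cx': 255.35077734275012, 'cy': 194.39302145559125, 'tool_from_camera': [[0.0011021333310196884, 0.9649531528973183, 0.26241988875777456, 65.50523751362365], [0.9999988527474953, -0.0007908165436854945, -0.0012919415178734468, -0.8336255658192293], [-0.0010391370516091816, 0.26242101158770875, -0.9649529174376693, 31.46933380497796], [0.0, 0.0, 0.0, 1.0]]}
{'time_s': 0.1, 'joint_pos': array([-1.17989647e+00,  2.64704400e-01,  1.60527707e+00, -1.71035483e-05,
        1.27371387e+00, -3.68678397e-02]), 'qd': array([-0.00101996, -0.00171095, -0.00340784, -0.00030666,  0.00021005,
       -0.00064522]), 'joint_efforts': array([ 5.82540033e-04, -5.16708148e+01, -3.68589091e+01, -6.30525324e-05,
        6.29860297e-03, -1.09934479e-05]), 'ee_pos': array([ 279.91075686, -613.87496746,  403.44683402]), 'eef_rot': array([ 9.77212840e-01,  2.12259181e-01, -1.93181253e-04, -1.03347655e-03]), 'wrist_force': array([0.23774372, 0.14023564, 0.45195302]), 'moment': array([-0.02660914, -0.01724346,  0.03600433]), 'grasp_force': 0.0, 'width': 85.41791753553093}
```

View pics/scene0.png

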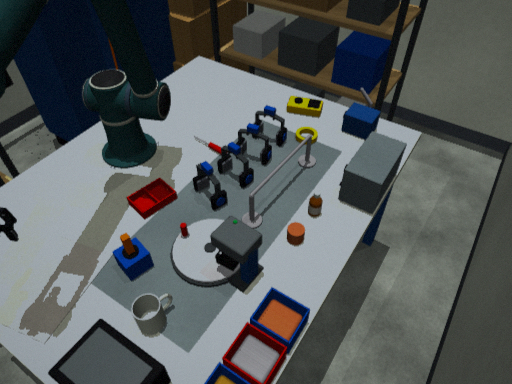

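View pics/side0.png

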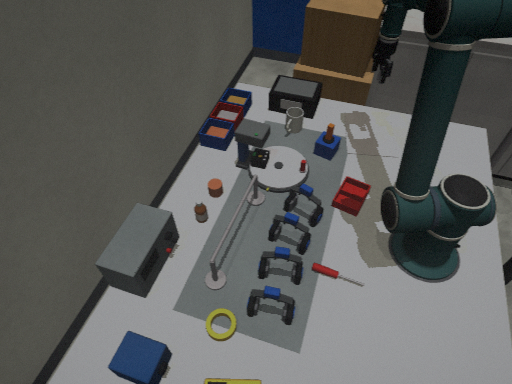

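The scene view shows four headsets (pads around (205,167), (224,150), (251,130), (270,112)). The rail runs from (252,218) to (308,160), the red handle is at (184,228) and the stylus at (128,243). The side view agrees.

```bash
cat > h.py <<'E'
import numpy as np, cv2
from cell import r
from scipy.spatial.transform import Rotation as R
def cam(n):
    p=r.camera_params(n); return p
def ray(n,uv,st=None):
    p=cam(n); d=np.array([(uv[0]-p['cx'])/p['fx'],-(uv[1]-p['cy'])/p['fy'],-1.0])
    if n=='wrist':
        a=np.array([uv[0]-p['cx'],uv[1]-p['cy']])/p['fx']; t=np.hypot(*a)
        d=np.array([np.sin(t)*a[0]/t,-np.sin(t)*a[1]/t,-np.cos(t)]) if t>0 else np.array([0,0,-1.])
        T=np.eye(4);T[:3,:3]=R.from_quat(st['eef_rot']).as_matrix();T[:3,3]=st['ee_pos']
        M=T@np.array(p['tool_from_camera'])
    else: M=np.linalg.inv(np.array(p['world_to_cam']))
    d=M[:3,:3]@d; return M[:3,3],d/np.linalg.norm(d)
def plane(n,uv,z,st=None):
    o,d=ray(n,uv,st); return o+d*(z-o[2])/d[2]
def tri(rays):
    A=np.zeros((3,3));b=np.zeros(3)
    for o,d in rays:
        P=np.eye(3)-np.outer(d,d);A+=P;b+=P@o
    x=np.linalg.solve(A,b); return x,max(np.linalg.norm((np.eye(3)-np.outer(d,d))@(x-o)) for o,d in rays)
def proj(n,X,st=None):
    p=cam(n)
    if n=='wrist':
        T=np.eye(4);T[:3,:3]=R.from_quat(st['eef_rot']).as_matrix();T[:3,3]=st['ee_pos']
        W=np.linalg.inv(T@np.array(p['tool_from_camera']))
    else: W=np.array(p['world_to_cam'])
    c=W[:3,:3]@np.array(X,float)+W[:3,3]
    if n=='wrist':
        h=np.hypot(c[0],c[1]);t=np.arctan2(h,-c[2]);return np.array([p['cx']+p['fx']*t*c[0]/h,p['cy']-p['fx']*t*c[1]/h])
    return np.array([p['cx']+p['fx']*c[0]/-c[2],p['cy']-p['fy']*c[1]/-c[2]])
def blobs(im,lo,hi,amin=15):
    """im RGB; hsv bounds; returns (cx,cy,area,contour)"""
    m=cv2.inRange(cv2.cvtColor(im,cv2.COLOR_RGB2HSV),np.array(lo),np.array(hi))
    n,l,s,c=cv2.connectedComponentsWithStats(m)
    return [(round(c[i][0],1),round(c[i][1],1),int(s[i][4]),s[i][:4].tolist()) for i in range(1,n) if s[i][4]>=amin]
E
python3 - <<'E'
from h import *
for n in ['scene','side']:
    im=cv2.imread(f'pics/{n}0.png')[:,:,::-1].copy()
    print(n)
    for nm,lo,hi,a in [('blue',(105,120,60),(125,255,255),12),('red',(0,170,70),(6,255,255),8),('orange',(7,150,80),(18,255,255),10),('yellow',(22,150,80),(32,255,255),10)]:
        for b in blobs(im,lo,hi,a): print(nm,b)
    y0,x0=(95,160) if n=='scene' else (110,190)
    c=im[y0:y0+200,x0:x0+200] if n=='scene' else im[y0:y0+220,x0:x0+160]
    cv2.imwrite(f'pics/{n}0z.png',cv2.resize(c,None,fx=3 if n=='scene' else 2.7,fy=3 if n=='scene' else 2.7,interpolation=cv2.INTER_CUBIC)[:,:,::-1])
E
```

```text
scene
blue (np.float64(364.3), np.float64(44.3), 839, [337, 31, 53, 28])
blue (np.float64(362.6), np.float64(112.6), 434, [345, 103, 35, 21])
blue (np.float64(269.7), np.float64(108.3), 43, [264, 106, 12, 6])
blue (np.float64(252.8), np.float64(126.1), 55, [247, 123, 12, 7])
blue (np.float64(233.6), np.float64(145.7), 63, [228, 142, 13, 9])
blue (np.float64(206.2), np.float64(165.7), 72, [201, 161, 12, 10])
blue (np.float64(130.8), np.float64(253.9), 433, [113, 237, 37, 32])
blue (np.float64(280.4), np.float64(315.6), 330, [250, 288, 60, 56])
blue (np.float64(226.5), np.float64(373.4), 146, [204, 362, 47, 22])
red (np.float64(214.8), np.float64(147.0), 62, [208, 143, 13, 10])
red (np.float64(161.1), np.float64(179.6), 8, [159, 178, 6, 5])
red (np.float64(150.1), np.float64(198.1), 528, [127, 185, 49, 28])
red (np.float64(182.6), np.float64(225.0), 25, [180, 223, 6, 5])
red (np.float64(254.4), np.float64(355.3), 320, [223, 323, 64, 61])
orange (np.float64(222.6), np.float64(2.7), 22, [218, 0, 12, 7])
orange (np.float64(181.1), np.float64(16.9), 81, [170, 12, 24, 10])
orange (np.float6
[... 1458 characters left out ...]
3, [238, 107, 5, 7])
red (np.float64(212.9), np.float64(113.4), 17, [210, 109, 7, 9])
red (np.float64(354.4), np.float64(189.6), 247, [339, 182, 31, 18])
red (np.float64(347.0), np.float64(201.0), 206, [333, 192, 30, 19])
red (np.float64(168.3), np.float64(249.3), 11, [167, 248, 4, 4])
red (np.float64(324.4), np.float64(269.6), 129, [313, 263, 25, 14])
orange (np.float64(235.0), np.float64(99.6), 41, [228, 96, 15, 7])
orange (np.float64(330.7), np.float64(125.5), 18, [328, 124, 6, 4])
orange (np.float64(216.3), np.float64(131.3), 95, [207, 127, 19, 10])
yellow (np.float64(220.9), np.float64(323.7), 359, [207, 309, 29, 31])
yellow (np.float64(233.4), np.float64(381.0), 209, [205, 379, 56, 5])
```

View pics/scene0z.png

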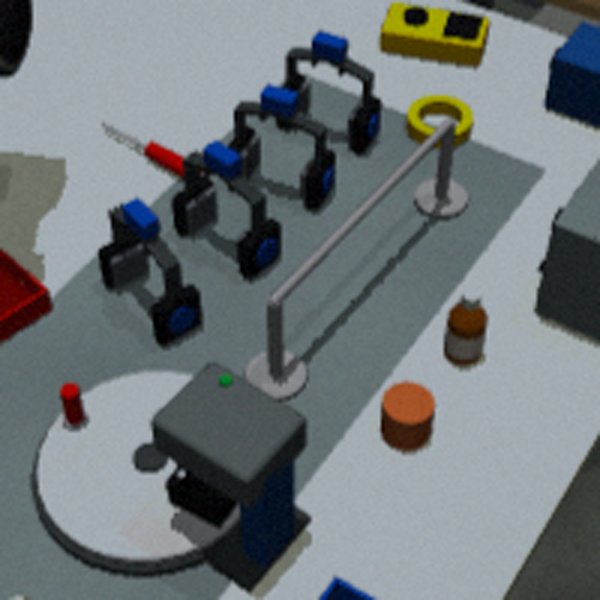

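View pics/side0z.png

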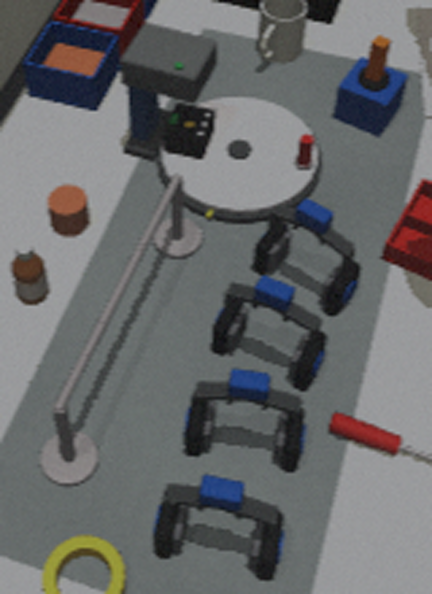

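Scene crop: rail ends at full-image (252,194) and (310,137), and the turntable hub at (210,247). Side crop: rail ends at (256,177) and (212,262), hub at (278.5,165). Triangulating now.

```bash
python3 - <<'E'
from h import *
np.set_printoptions(precision=1,suppress=True)
T=lambda a,b:tri([ray('scene',a),ray('side',b)])
for nm,a,b in [('h0',(206.2,165.7),(306.1,188.1)),('h1',(233.6,145.7),(291.4,216.7)),('h2',(252.8,126.1),(282.2,250.8)),('h3',(269.7,108.3),(271.6,291.2)),
 ('railA',(251.5,195),(256,177)),('railB',(309.5,137),(212.2,262)),('hub',(210,247),(278.5,165.2)),('handle',(183,224.5),(303.5,161.5)),('stylustop',(125,235),(331,125.5))]: 
    x,e=T(a,b);print(nm,x,e)
for n in ['scene','side']:
    im=cv2.imread(f'pics/{n}0.png')[:,:,::-1]; hs=cv2.cvtColor(im.copy(),cv2.COLOR_RGB2HSV)
print('hub plane',plane('scene',(210,247),25),plane('side',(278.5,165.2),25))
print('handle plane',plane('scene',(183,224.5),75),plane('side',(303.5,161.5),75))
print('railA',plane('scene',(251.5,195),130),plane('side',(256,177),130))
print('railB',plane('scene',(309.5,137),130),plane('side',(212.2,262),130))
print('rail base',plane('scene',(160+276/3,95+377/3),3),plane('side',(190+178/2.7,110+238/2.7),3))
print('rail baseB',plane('scene',(160+441/3,95+197/3),3),plane('side',(190+69/2.7,110+457/2.7),3))
# cups bottoms: far outside cup blue discs centre z~30
for a in [(179,320),(264,250),(321,178),(370,124)]: print('cup+',plane('scene',(160+a[0]/3,95+a[1]/3),30))
for a in [(345,290),(313,357),(293,437),(270,543)]: print('cupside',plane('side',(190+a[0]/2.7,110+a[1]/2.7),30))
E
```

```text
h0 [426.8 -23.8 147.6] 0.8684489595695122
h1 [444.1 107.6 148.2] 0.4168992069897723
h2 [438.8 235.8 148. ] 0.004889157801555978
h3 [431.9 365.3 146.9] 0.48648634972343324
railA [612.1 -35.8 126.2] 1.3727831207104542
railB [629.5 322.8 121.7] 0.4232236358130261
hub [ 573.8 -212.2   24.4] 0.2561169945260674
handle [ 475.7 -215.8   73.4] 0.23965943376151622
stylustop [ 408.6 -372.6  146.2] 0.0360774936309724
hub plane [ 574.3 -212.4   25. ] [ 573.4 -211.8   25. ]
handle plane [ 477.  -216.6   75. ] [ 475.3 -214.4   75. ]
railA [615.4 -38.2 130. ] [609.8 -33.3 130. ]
railB [633.9 313.7 130. ] [626.6 326.5 130. ]
rail base [616.1 -39.1   3. ] [612.2 -37.8   3. ]
rail baseB [630.5 324.8   3. ] [630.7 321.    3. ]
cup+ [489.4 -48.2  30. ]
cup+ [507.8  98.1  30. ]
cup+ [496.4 245.7  30. ]
cup+ [493.9 373.4  30. ]
cupside [367.9  -3.   30. ]
cupside [384.4 110.6  30. ]
cupside [381.5 225.2  30. ]
cupside [374.6 356.8  30. ]
```

```bash
cat >> h.py <<'E'
def psi_of(st):
    x=R.from_quat(st['eef_rot']).as_matrix()[:,0]; return np.degrees(np.arctan2(x[1],x[0]))
def plan(path,start=None,step=32,rot=7):
    """path: list of (x,y,z,psi); prints rows in tool units from measured pose (tool down)"""
    s=r.read_state(); p=np.array(s['ee_pos']) if start is None else np.array(start[:3],float); a=psi_of(s) if start is None else start[3]
    for t in path:
        d=np.array(t[:3])-p; da=(t[3]-a+180)%360-180
        n=max(1,int(np.ceil(np.linalg.norm(d)/step)),int(np.ceil(abs(da)/rot)))
        out=[]
        for i in range(n):
            c,q=np.cos(np.radians(a)),np.sin(np.radians(a)); e=d/n
            out.append("%.2f %.2f %.2f 0 0 %.2f"%((e[0]*c+e[1]*q)/40,(e[0]*q-e[1]*c)/40,-e[2]/40,-da/n/8)); a+=da/n
        p=np.array(t[:3],float)
        print('->',t,n); [print('  '+o) for o in out]
def show():
    s=r.read_state(); print('t',round(s['time_s'],2),'p',s['ee_pos'].round(1),'psi',round(psi_of(s),1),'F',s['wrist_force'].round(1),'w',round(s['width'],1),'g',round(s['grasp_force'],1)); return s
E
python3 - <<'E'
from h import *
np.set_printoptions(precision=1,suppress=True)
print('hood top corners',[plane('scene',(160+a/3,95+b/3),185) for a,b in [(212,365),(305,423),(245,452),(153,420)]])
print('mug base',plane('scene',(150,325),5),'stand',plane('scene',(130,241),68),plane('side',(328.5,135),68))
plan([(476,-216,300,2),(476,-216,208,2)])
E
```

```text
hood top corners [array([ 640.3, -180.1,  185. ]), array([ 749.6, -189. ,  185. ]), array([ 722.4, -244.4,  185. ]), array([ 633.1, -260.9,  185. ])]
mug base [ 584.9 -496.1    5. ] stand [ 379.2 -349.2   68. ] [ 413.  -404.9   68. ]
-> (476, -216, 300, 2) 15
  0.57 -0.47 0.17 0 0 0.19
  0.56 -0.48 0.17 0 0 0.19
  0.55 -0.50 0.17 0 0 0.19
  0.53 -0.51 0.17 0 0 0.19
  0.52 -0.53 0.17 0 0 0.19
  0.51 -0.54 0.17 0 0 0.19
  0.49 -0.55 0.17 0 0 0.19
  0.48 -0.56 0.17 0 0 0.19
  0.46 -0.58 0.17 0 0 0.19
  0.45 -0.59 0.17 0 0 0.19
  0.43 -0.60 0.17 0 0 0.19
  0.42 -0.61 0.17 0 0 0.19
  0.40 -0.62 0.17 0 0 0.19
  0.38 -0.63 0.17 0 0 0.19
  0.37 -0.64 0.17 0 0 0.19
-> (476, -216, 208, 2) 3
  0.00 0.00 0.77 0 0 -0.00
  0.00 0.00 0.77 0 0 -0.00
  0.00 0.00 0.77 0 0 -0.00
```

step_arm(
  increments="0.57 -0.47 0.17 0 0 0.19 -1; 0.56 -0.48 0.17 0 0 0.19 -1; 0.55 -0.50 0.17 0 0 0.19 -1; 0.53 -0.51 0.17 0 0 0.19 -1; 0.52 -0.53 0.17 0 0 0.19 -1; 0.51 -0.54 0.17 0 0 0.19 -1; 0.49 -0.55 0.17 0 0 0.19 -1; 0.48 -0.56 0.17 0 0 0.19 -1",
)

```text
time_s: 0.95
ee_pos: [385.1, -400.8, 349.7]
eef_rot: [0.994, 0.107, -0.0, -0.0]
wrist_force: [0.5, -0.1, -0.1]
width: 85.6
grasp_force: 0.0
```

step_arm(
  increments="0.46 -0.58 0.17 0 0 0.19 -1; 0.45 -0.59 0.17 0 0 0.19 -1; 0.43 -0.60 0.17 0 0 0.19 -1; 0.42 -0.61 0.17 0 0 0.19 -1; 0.40 -0.62 0.17 0 0 0.19 -1; 0.38 -0.63 0.17 0 0 0.19 -1; 0.37 -0.64 0.17 0 0 0.19 -1; 0 0 0 0 0 0 -1",
)

```text
time_s: 1.75
ee_pos: [477.5, -214.0, 301.3]
eef_rot: [1.0, 0.016, -0.001, -0.001]
wrist_force: [-0.9, 0.2, 0.0]
width: 85.4
grasp_force: 0.0
```

```bash
python3 - <<'E'
from h import *
np.set_printoptions(precision=1,suppress=True)
s=show(); im=r.snapshot('wrist'); cv2.imwrite('pics/w1.png',im[:,:,::-1])
for b in blobs(im,(0,170,60),(6,255,255),20): print(b, plane('wrist',b[:2],75,s))
for b in blobs(im,(7,150,80),(18,255,255),20): print('o',b, plane('wrist',b[:2],146,s))
plan([(476,-216,208,2)])
E
```

```text
t 1.75 p [ 477.5 -214.   301.3] psi 1.9 F [-0.9  0.2  0. ] w 85.4 g 0.0
(np.float64(259.0), np.float64(207.5), 674, [246, 185, 26, 39]) [ 480.1 -215.8   75. ]
(np.float64(184.4), np.float64(316.1), 94, [169, 311, 33, 11]) [ 381.9 -157.2   75. ]
-> (476, -216, 208, 2) 3
  -0.01 0.01 0.78 0 0 -0.00
  -0.01 0.01 0.78 0 0 -0.00
  -0.01 0.01 0.78 0 0 -0.00
```

View pics/w1.png

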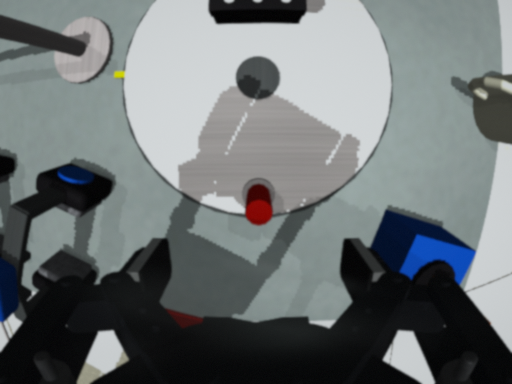

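The wrist view shows the red handle top at (258,211) between the open fingers and the hub at (257,77), so the handle is where I measured it. Descending and gripping.

step_arm(
  increments="0 0.01 0.78 0 0 0 -1; 0 0.02 0.78 0 0 0 -1; 0 0.02 0.78 0 0 0 -1; 0 0 0 0 0 0 0.3; 0 0 0 0 0 0 1; 0 0 0 0 0 0 1; 0 0 0 0 0 0 1; 0 0 0 0 0 0 1",
  force=30,
)

```text
time_s: 2.6
ee_pos: [478.0, -219.3, 211.1]
eef_rot: [1.0, 0.015, 0.001, 0.001]
wrist_force: [-0.9, 0.5, 4.7]
width: 19.0
grasp_force: 29.2
```

```bash
python3 - <<'E'
from h import *
np.set_printoptions(precision=1,suppress=True)
s=show()
im=cv2.imread('pics/w1.png')[:,:,::-1]
s1={'ee_pos':np.array([477.5,-214,301.3]),'eef_rot':np.array([1,.016,-.001,-.001])}
print(plane('wrist',(257,77),25,s1),plane('wrist',(258,211),75,s1))
hub=np.array([574,-212]); p=s['ee_pos']; d=p[:2]-hub; a0=np.degrees(np.arctan2(-d[1],-d[0])); print(a0,np.hypot(*d))
path=[]
ps=psi_of(s); rr=np.hypot(*d)
import math
for k in range(1,14):
    a=math.radians(a0+7*k); path.append((hub[0]-rr*math.cos(a),hub[1]-rr*math.sin(a),p[2],ps+7*k))
plan(path,rot=7.5)
E
```

```text
t 2.6 p [ 478.  -219.3  211.1] psi 1.7 F [-0.9  0.5  4.7] w 19.0 g 29.2
[ 574.1 -211.4   25. ] [ 477.6 -215.2   75. ]
4.356219661894148 96.24476459563158
-> (np.float64(479.6395230483122), np.float64(-230.95138785204222), np.float64(211.1303359493824), np.float64(8.71328644158112)) 1
  0.03 0.29 -0.00 0 0 -0.88
-> (np.float64(482.6524649287073), np.float64(-242.30977645030535), np.float64(211.1303359493824), np.float64(15.71328644158112)) 1
  0.03 0.29 -0.00 0 0 -0.88
-> (np.float64(487.0271881578232), np.float64(-253.21631609367648), np.float64(211.1303359493824), np.float64(22.71328644158112)) 1
  0.03 0.29 -0.00 0 0 -0.88
-> (np.float64(492.698475688538), np.float64(-263.5084153969164), np.float64(211.1303359493824), np.float64(29.71328644158112)) 1
  0.03 0.29 -0.00 0 0 -0.88
-> (np.float64(499.5817816863468), np.float64(-273.03264286502747), np.float64(211.1303359493824), np.float64(36.71328644158112)) 1
  0.03 0.29 -0.00 0 0 -0.88
-> (np.float64(507.5744919130215), np.float64(-281.64701420344807), np.float64(211.1303359493824), np.float64(43.71328644158112)) 1
  0.03 0.29 -0.00
[... 428 characters left out ...]
, np.float64(64.71328644158112)) 1
  0.03 0.29 -0.00 0 0 -0.88
-> (np.float64(548.047050131635), np.float64(-304.67955063118654), np.float64(211.1303359493824), np.float64(71.71328644158112)) 1
  0.03 0.29 -0.00 0 0 -0.88
-> (np.float64(559.5352954669211), np.float64(-307.15160027471563), np.float64(211.1303359493824), np.float64(78.71328644158112)) 1
  0.03 0.29 -0.00 0 0 -0.88
-> (np.float64(571.2391762304924), np.float64(-308.20515871917814), np.float64(211.1303359493824), np.float64(85.71328644158112)) 1
  0.03 0.29 -0.00 0 0 -0.88
-> (np.float64(582.9842145175096), np.float64(-307.8245198348101), np.float64(211.1303359493824), np.float64(92.71328644158112)) 1
  0.03 0.29 -0.00 0 0 -0.88
```

step_arm(
  increments="0.03 0.29 0 0 0 -0.88 1; 0.03 0.29 0 0 0 -0.88 1; 0.03 0.29 0 0 0 -0.88 1; 0.03 0.29 0 0 0 -0.88 1; 0.03 0.29 0 0 0 -0.88 1; 0.03 0.29 0 0 0 -0.88 1; 0.03 0.29 0 0 0 -0.88 1; 0.03 0.29 0 0 0 -0.88 1",
)

```text
time_s: 3.4
ee_pos: [526.3, -295.7, 211.2]
eef_rot: [0.874, 0.487, 0.001, 0.002]
wrist_force: [2.0, 0.2, 3.0]
width: 19.3
grasp_force: 29.4
```

step_arm(
  increments="0.03 0.29 0 0 0 -0.88 1; 0.03 0.29 0 0 0 -0.88 1; 0.03 0.29 0 0 0 -0.88 1; 0 0 0 0 0 0 1",
)

```text
time_s: 3.8
ee_pos: [560.1, -307.1, 211.2]
eef_rot: [0.77, 0.638, 0.001, 0.003]
wrist_force: [2.0, -3.0, 3.9]
width: 19.0
grasp_force: 31.3
```

Now small steps until the force rises.

step_arm(
  increments="0 0.10 0 0 0 -0.2 1; 0 0.10 0 0 0 -0.2 1; 0 0 0 0 0 0 1",
)

```text
time_s: 4.1
ee_pos: [566.5, -308.0, 211.2]
eef_rot: [0.753, 0.658, 0.0, 0.002]
wrist_force: [0.3, -2.4, 5.2]
width: 19.2
grasp_force: 31.2
```

step_arm(
  increments="0 0.10 0 0 0 -0.2 1; 0 0.10 0 0 0 -0.2 1; 0 0 0 0 0 0 1",
)

```text
time_s: 4.4
ee_pos: [570.5, -308.4, 210.9]
eef_rot: [0.734, 0.679, -0.003, -0.004]
wrist_force: [-17.2, 1.4, 18.8]
width: 19.0
grasp_force: 33.6
```

step_arm(
  increments="0 -0.1 0 0 0 0 0; 0 0 0 0 0 0 -1; 0 0 0 0 0 0 -1; 0 0 0 0 0 0 -1; 0 0 -0.8 0 0 0 -1; 0 0 -0.8 0 0 0 -1; 0 0 -0.8 0 0 0 -1; 0 0 -0.8 0 0 0 -1",
)

```text
time_s: 5.2
ee_pos: [569.8, -307.8, 337.9]
eef_rot: [0.734, 0.679, -0.0, -0.0]
wrist_force: [0.2, -0.1, 0.5]
width: 85.3
grasp_force: 0.0
```

```bash
python3 - <<'E'
from h import *
np.set_printoptions(precision=1,suppress=True)
s=show(); plan([(409,-373,360,67)])
im=r.snapshot('wrist'); cv2.imwrite('pics/w2.png',im[:,:,::-1])
for b in blobs(im,(0,170,60),(6,255,255),20): print(b, plane('wrist',b[:2],75,s))
for b in blobs(im,(20,150,80),(32,255,255),20): print(b, plane('wrist',b[:2],55.5,s))
E
```

```text
t 5.2 p [ 569.8 -307.8  337.9] psi 85.6 F [ 0.2 -0.1  0.5] w 85.3 g 0.0
-> (409, -373, 360, 67) 6
  -0.32 -0.65 -0.09 0 0 0.39
  -0.36 -0.63 -0.09 0 0 0.39
  -0.39 -0.61 -0.09 0 0 0.39
  -0.42 -0.59 -0.09 0 0 0.39
  -0.45 -0.56 -0.09 0 0 0.39
  -0.48 -0.54 -0.09 0 0 0.39
(np.float64(13.6), np.float64(80.1), 2975, [0, 23, 35, 117]) [ 340.7 -169.6   75. ]
(np.float64(40.8), np.float64(81.6), 293, [36, 28, 13, 108]) [ 379.3 -181.    75. ]
(np.float64(254.6), np.float64(195.6), 546, [244, 179, 22, 32]) [ 568.4 -305.1   75. ]
(np.float64(453.3), np.float64(237.1), 210, [444, 210, 26, 66]) [ 764.5 -363.9   75. ]
(np.float64(489.1), np.float64(268.6), 1325, [465, 215, 47, 92]) [ 833.3 -414.2   75. ]
(np.float64(251.3), np.float64(1.6), 70, [243, 0, 18, 5]) [ 578.2 -140.3   55.5]
(np.float64(490.0), np.float64(315.6), 66, [484, 311, 12, 11]) [ 890.2 -514.7   55.5]
```

step_arm(
  increments="-0.32 -0.65 -0.09 0 0 0.39 -1; -0.36 -0.63 -0.09 0 0 0.39 -1; -0.39 -0.61 -0.09 0 0 0.39 -1; -0.42 -0.59 -0.09 0 0 0.39 -1; -0.45 -0.56 -0.09 0 0 0.39 -1; -0.48 -0.54 -0.09 0 0 0.39 -1; 0 0 0 0 0 0 -1; 0 0 0 0 0 0 -1",
)

```text
time_s: 6.05
ee_pos: [408.5, -372.7, 358.7]
eef_rot: [0.835, 0.55, 0.0, 0.0]
wrist_force: [0.4, 1.0, 0.4]
width: 85.6
grasp_force: 0.0
```

```bash
python3 - <<'E'
from h import *
np.set_printoptions(precision=1,suppress=True)
s=show()
im=r.snapshot('wrist'); cv2.imwrite('pics/w3.png',im[:,:,::-1])
for b in blobs(im,(5,130,60),(18,255,255),40): print(b, plane('wrist',b[:2],146,s))
hs=cv2.cvtColor(im,cv2.COLOR_RGB2HSV); m=cv2.inRange(hs,(5,130,60),(18,255,255))
g=np.where(m[...,None]>0,im,0)
cv2.imwrite('pics/w3z.png',cv2.resize(im[120:320,150:370],None,fx=2.7,fy=2.7)[:,:,::-1])
E
```

```text
t 6.05 p [ 408.5 -372.7  358.7] psi 66.8 F [0.4 1.  0.4] w 85.6 g 0.0
(np.float64(259.0), np.float64(210.6), 1602, [242, 182, 35, 56]) [ 412.3 -367.7  146. ]
```

View pics/w3z.png

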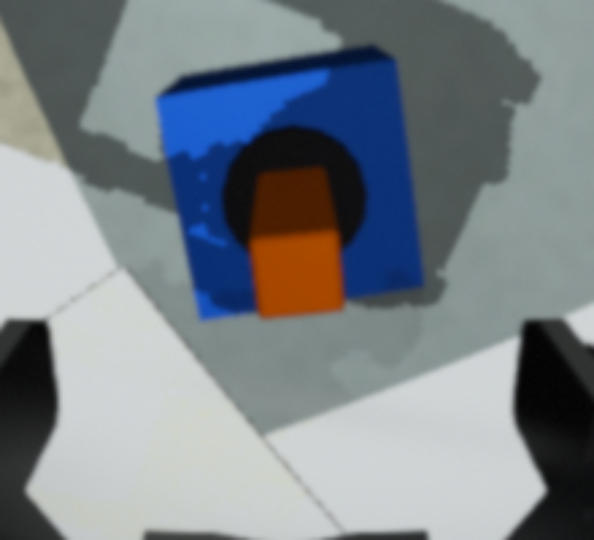

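The crop shows the orange handle top centred at full-image pixel (260.4,221.3), turned about 5° from the tool.

```bash
python3 - <<'E'
from h import *
np.set_printoptions(precision=1,suppress=True)
s=show(); c=plane('wrist',(260.4,221.3),146,s); print(c)
q=[plane('wrist',(150+a/2.7,120+b/2.7),146,s)[:2] for a,b in [(250,237),(340,231),(343,309),(260,317)]]; q=np.array(q)
print(np.linalg.norm(np.roll(q,-1,0)-q,axis=1), [np.degrees(np.arctan2(*(v[::-1])))%90 for v in np.roll(q,-1,0)-q])
st=np.array([plane('wrist',(150+a/2.7,120+b/2.7),68,s)[:2] for a,b in [(160,98),(395,58),(423,288),(202,320)]]); print('stand',st.mean(0),[np.degrees(np.arctan2(*(v[::-1])))%90 for v in np.roll(st,-1,0)-st])
cc=plane('wrist',(150+294/2.7,120+197/2.7),76,s);print('collar',cc)
x,y=c[:2]; plan([(x,y,330,71.5),(x,y,273,71.5)])
E
```

```text
t 6.1 p [ 408.9 -372.5  358.6] psi 66.8 F [ 0.5 -0.1 -0.4] w 85.3 g 0.0
[ 410.7 -374.5  146. ]
[21.4 20.1 20.4 20.8] [np.float64(70.8511815454435), np.float64(70.26239861023137), np.float64(72.74949061903033), np.float64(72.8931134501753)]
stand [ 410.7 -375.8] [np.float64(76.59191573550746), np.float64(75.89614687617342), np.float64(75.62897418054413), np.float64(75.36686232686414)]
collar [ 410.8 -374.1   76. ]
-> (np.float64(410.701876149811), np.float64(-374.4833756813283), 330, 71.5) 1
  -0.03 0.06 0.71 0 0 -0.58
-> (np.float64(410.701876149811), np.float64(-374.4833756813283), 273, 71.5) 2
  0.00 0.00 0.71 0 0 -0.00
  0.00 0.00 0.71 0 0 -0.00
```

step_arm(
  increments="-0.03 0.06 0.7 0 0 -0.58 -1; 0 0 0.7 0 0 0 -1; 0 0 0.7 0 0 0 -1; 0 0 0 0 0 0 0.3; 0 0 0 0 0 0 1; 0 0 0 0 0 0 1; 0 0 0 0 0 0 1; 0 0 0 0 0 0 1",
  force=50,
)

```text
time_s: 6.9
ee_pos: [411.1, -375.1, 276.7]
eef_rot: [0.812, 0.584, 0.0, 0.002]
wrist_force: [0.3, 0.8, 3.2]
width: 21.3
grasp_force: 49.3
```

step_arm(
  increments="0 0 -0.4 0 0 0 1; 0 0 -0.7 0 0 0 1; 0 0 -0.7 0 0 0 1; 0 0 0 0 0 0 1",
)

```text
time_s: 7.3
ee_pos: [411.6, -375.9, 352.1]
eef_rot: [0.812, 0.584, 0.001, 0.005]
wrist_force: [-0.0, -0.7, 0.3]
width: 21.8
grasp_force: 48.9
```

```bash
python3 - <<'E'
from h import *
np.set_printoptions(precision=1,suppress=True)
s=show()
for n in ['scene','side']:
    im=r.snapshot(n); cv2.imwrite(f'pics/{n}1.png',im[:,:,::-1])
    for b in blobs(im,(20,130,60),(34,255,255),5): print(n,b, plane(n,b[:2],55.5))
    for b in blobs(im,(0,170,60),(6,255,255),8): print(n,'red',b, plane(n,b[:2],75))
    for b in blobs(im,(105,120,60),(125,255,255),30): print(n,'bl',b, plane(n,b[:2],147))
E
```

```text
t 7.3 p [ 411.6 -375.9  352.1] psi 71.5 F [-0.  -0.7  0.3] w 21.8 g 48.9
scene (np.float64(271.4), np.float64(4.2), 5, [270, 3, 4, 3]) [-199.3 1403.1   55.5]
scene (np.float64(340.4), np.float64(5.2), 5, [339, 4, 3, 3]) [ 163.1 1616.6   55.5]
scene (np.float64(413.4), np.float64(8.2), 5, [412, 7, 3, 4]) [ 550.5 1811.7   55.5]
scene (np.float64(391.0), np.float64(27.0), 5, [390, 26, 3, 3]) [ 526.3 1496.8   55.5]
scene (np.float64(387.7), np.float64(32.8), 6, [386, 32, 4, 3]) [ 536.1 1419.1   55.5]
scene (np.float64(231.4), np.float64(49.6), 5, [230, 48, 3, 4]) [-72.  805.   55.5]
scene (np.float64(303.3), np.float64(77.2), 6, [302, 76, 3, 4]) [366.4 771.2  55.5]
scene (np.float64(302.9), np.float64(107.0), 432, [287, 96, 36, 21]) [479.  560.7  55.5]
scene (np.float64(305.8), np.float64(133.5), 203, [296, 127, 22, 17]) [574.5 409.4  55.5]
scene (np.float64(223.3), np.float64(380.4), 95, [215, 376, 19, 8]) [ 850.1 -512.5   55.5]
scene red (np.float64(214.9), np.float64(147.4), 65, [209, 143, 12, 11]) [338.1 129.3  75. ]
scene red (np.float64(151.5), np.float64(196.7), 620, [127, 178, 49
[... 2376 characters left out ...]
4(95.1), 31, [220, 88, 9, 14]) [ 888.4 -429.4  147. ]
side bl (np.float64(206.4), np.float64(124.8), 52, [198, 118, 24, 17]) [ 881.7 -223.1  147. ]
side bl (np.float64(327.9), np.float64(140.3), 218, [316, 132, 25, 17]) [ 403.5 -282.4  147. ]
side bl (np.float64(306.1), np.float64(187.8), 71, [300, 183, 13, 10]) [427.9 -25.  147. ]
side bl (np.float64(291.4), np.float64(216.7), 85, [284, 212, 15, 11]) [444.6 106.9 147. ]
side bl (np.float64(282.0), np.float64(250.8), 107, [275, 247, 15, 9]) [439.5 235.4 147. ]
side bl (np.float64(271.8), np.float64(291.1), 135, [264, 286, 16, 11]) [431.9 365.1 147. ]
side bl (np.float64(137.2), np.float64(357.0), 1790, [109, 332, 57, 52]) [694.7 631.  147. ]
```

```bash
python3 - <<'E'
from h import *
s=show(); plan([(561,-190,362,71.5)])
E
```

```text
t 7.4 p [ 410.4 -374.7  347.7] psi 71.5 F [ 0.2 -0.  -0.9] w 21.8 g 48.9
-> (561, -190, 362, 71.5) 8
  0.70 0.26 -0.04 0 0 -0.00
  0.70 0.26 -0.04 0 0 -0.00
  0.70 0.26 -0.04 0 0 -0.00
  0.70 0.26 -0.04 0 0 -0.00
  0.70 0.26 -0.04 0 0 -0.00
  0.70 0.26 -0.04 0 0 -0.00
  0.70 0.26 -0.04 0 0 -0.00
  0.70 0.26 -0.04 0 0 -0.00
```

step_arm(
  increments="0.70 0.26 -0.05 0 0 0 1; 0.70 0.26 -0.05 0 0 0 1; 0.70 0.26 -0.05 0 0 0 1; 0.70 0.26 -0.05 0 0 0 1; 0.70 0.26 -0.05 0 0 0 1; 0.70 0.26 -0.05 0 0 0 1; 0.70 0.26 -0.05 0 0 0 1; 0.70 0.26 -0.05 0 0 0 1",
)

```text
time_s: 8.2
ee_pos: [560.3, -187.4, 360.4]
eef_rot: [0.812, 0.584, -0.001, -0.001]
wrist_force: [0.7, -1.2, -0.4]
width: 21.4
grasp_force: 48.9
```

step_arm(
  increments="0 0 0 0 0 0 1; 0 0 0 0 0 0 1; 0 0 0 0 0 0 1",
)

```text
time_s: 8.5
ee_pos: [559.6, -189.0, 361.3]
eef_rot: [0.812, 0.584, -0.001, -0.001]
wrist_force: [-0.1, 0.5, -1.4]
width: 21.4
grasp_force: 49.0
```

```bash
python3 - <<'E'
from h import *
np.set_printoptions(precision=1,suppress=True)
s=show()
im=r.snapshot('wrist'); cv2.imwrite('pics/w4.png',im[:,:,::-1])
for b in blobs(im,(20,130,60),(34,255,255),20): print(b, plane('wrist',b[:2],55.5,s))
c=plane('wrist',(0,0),61,s)
E
```

```text
t 8.5 p [ 559.6 -189.   361.3] psi 71.5 F [-0.1  0.5 -1.4] w 21.4 g 49.0
(np.float64(246.3), np.float64(80.3), 62, [243, 75, 8, 11]) [581.5 -92.3  55.5]
(np.float64(258.2), np.float64(123.5), 329, [248, 114, 21, 20]) [ 579.  -133.7   55.5]
(np.float64(499.3), np.float64(322.2), 332, [487, 308, 25, 29]) [ 867.5 -531.1   55.5]
```

View pics/w4.png

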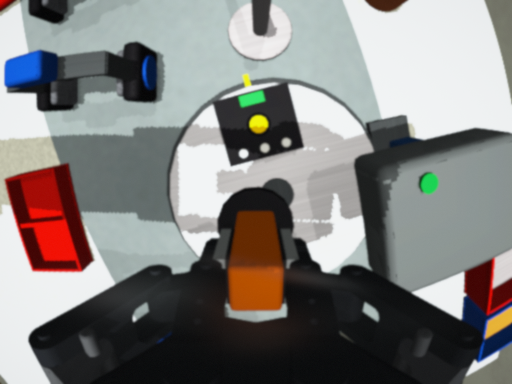

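Wrist view: yellow button at (258,123.5), in the middle of the unit, clear of the hood, which gives (579,-133.7).

```bash
python3 - <<'E'
from h import *
s=show(); plan([(579,-133.7,350,71.5),(579,-133.7,326,71.5)])
E
```

```text
t 8.55 p [ 559.5 -189.2  361.6] psi 71.4 F [-0.3  0.1 -0.7] w 21.6 g 49.0
-> (579, -133.7, 350, 71.5) 2
  0.74 0.01 0.14 0 0 -0.01
  0.74 0.01 0.14 0 0 -0.01
-> (579, -133.7, 326, 71.5) 1
  0.00 0.00 0.60 0 0 -0.00
```

step_arm(
  increments="0.74 0.01 0.14 0 0 0 1; 0.74 0.01 0.14 0 0 0 1; 0 0 0 0 0 0 1; 0 0 0 0 0 0 1; 0 0 0 0 0 0 1; 0 0 0.2 0 0 0 1; 0 0 0.2 0 0 0 1; 0 0 0 0 0 0 1",
)

```text
time_s: 9.35
ee_pos: [579.0, -133.1, 333.4]
eef_rot: [0.812, 0.584, -0.001, -0.001]
wrist_force: [-0.7, -0.5, -1.7]
width: 21.4
grasp_force: 49.0
```

step_arm(
  increments="0 0 0.1 0 0 0 1; 0 0 0.1 0 0 0 1; 0 0 0.1 0 0 0 1; 0 0 0 0 0 0 1; 0 0 0 0 0 0 1",
)

```text
time_s: 9.85
ee_pos: [580.0, -132.7, 323.3]
eef_rot: [0.812, 0.584, -0.0, -0.0]
wrist_force: [-0.1, 0.6, -1.8]
width: 21.6
grasp_force: 49.0
```

step_arm(
  increments="-0.02 -0.02 0.1 0 0 0 1; 0 0 0.05 0 0 0 1; 0 0 0 0 0 0 1",
)

```text
time_s: 10.15
ee_pos: [579.1, -133.3, 317.6]
eef_rot: [0.812, 0.584, 0.0, 0.0]
wrist_force: [1.2, -0.3, 1.0]
width: 21.3
grasp_force: 49.2
```

step_arm(
  increments="0 0 0.06 0 0 0 1; 0 0 0.05 0 0 0 1; 0 0 0 0 0 0 1",
)

```text
time_s: 10.45
ee_pos: [579.1, -133.3, 313.4]
eef_rot: [0.812, 0.584, 0.0, 0.0]
wrist_force: [-0.3, -0.1, 3.3]
width: 21.3
grasp_force: 49.5
```

step_arm(
  increments="0 0 0.06 0 0 0 1; 0 0 0.05 0 0 0 1; 0 0 0 0 0 0 1",
)

```text
time_s: 10.75
ee_pos: [580.7, -133.4, 312.6]
eef_rot: [0.812, 0.584, 0.002, 0.002]
wrist_force: [-0.8, 0.9, 15.4]
width: 21.8
grasp_force: 51.0
```

Fully in (15 N, bottomed out). Hold for 0.8 s, then retract.

step_arm(
  increments="0 0 0 0 0 0 1; 0 0 0 0 0 0 1; 0 0 0 0 0 0 1; 0 0 0 0 0 0 1; 0 0 0 0 0 0 1; 0 0 0 0 0 0 1; 0 0 0 0 0 0 1; 0 0 0 0 0 0 1",
)

```text
time_s: 11.55
ee_pos: [580.7, -133.4, 312.6]
eef_rot: [0.812, 0.584, 0.002, 0.002]
wrist_force: [-0.4, 0.2, 15.0]
width: 21.6
grasp_force: 51.0
```

step_arm(
  increments="0 0 -0.3 0 0 0 1; 0 0 -0.5 0 0 0 1; 0 0 -0.4 0 0 0 1; 0 0 0 0 0 0 1",
)

```text
time_s: 11.95
ee_pos: [579.8, -133.5, 359.4]
eef_rot: [0.812, 0.584, 0.001, 0.002]
wrist_force: [1.1, -0.4, -0.9]
width: 21.5
grasp_force: 49.0
```

```bash
python3 - <<'E'
from h import *
s=show(); plan([(411,-375,362,71.5)])
E
```

```text
t 11.95 p [ 579.8 -133.5  359.4] psi 71.5 F [ 1.1 -0.4 -0.9] w 21.5 g 49.0
-> (411, -375, 362, 71.5) 10
  -0.71 -0.21 -0.01 0 0 -0.00
  -0.71 -0.21 -0.01 0 0 -0.00
  -0.71 -0.21 -0.01 0 0 -0.00
  -0.71 -0.21 -0.01 0 0 -0.00
  -0.71 -0.21 -0.01 0 0 -0.00
  -0.71 -0.21 -0.01 0 0 -0.00
  -0.71 -0.21 -0.01 0 0 -0.00
  -0.71 -0.21 -0.01 0 0 -0.00
  -0.71 -0.21 -0.01 0 0 -0.00
  -0.71 -0.21 -0.01 0 0 -0.00
```

step_arm(
  increments="-0.71 -0.21 -0.02 0 0 0 1; -0.71 -0.21 -0.01 0 0 0 1; -0.71 -0.21 -0.01 0 0 0 1; -0.71 -0.21 -0.01 0 0 0 1; -0.71 -0.21 -0.01 0 0 0 1; -0.71 -0.21 -0.01 0 0 0 1; -0.71 -0.21 -0.01 0 0 0 1; -0.71 -0.21 -0.01 0 0 0 1",
)

```text
time_s: 12.75
ee_pos: [441.9, -327.9, 359.1]
eef_rot: [0.812, 0.584, -0.0, -0.001]
wrist_force: [0.6, 0.4, -0.8]
width: 21.5
grasp_force: 49.0
```

step_arm(
  increments="-0.71 -0.21 -0.01 0 0 0 1; -0.71 -0.21 -0.01 0 0 0 1; 0 0 0 0 0 0 1; 0 0 0 0 0 0 1; 0 0 0 0 0 0 1",
)

```text
time_s: 13.25
ee_pos: [409.2, -375.2, 360.4]
eef_rot: [0.812, 0.584, 0.0, -0.001]
wrist_force: [0.6, -0.1, -0.7]
width: 21.7
grasp_force: 49.0
```

```bash
python3 - <<'E'
from h import *
s=show(); plan([(411,-375,335,71.5)])
E
```

```text
t 13.25 p [ 409.2 -375.2  360.4] psi 71.5 F [ 0.6 -0.1 -0.7] w 21.7 g 49.0
-> (411, -375, 335, 71.5) 1
  0.02 0.04 0.63 0 0 -0.00
```

step_arm(
  increments="0.02 0.04 0.4 0 0 0 1; 0 0 0.4 0 0 0 1; 0 0 0.4 0 0 0 1; 0 0 0.4 0 0 0 1; 0 0 0.25 0 0 0 1; 0 0 0 0 0 0 1; 0 0 0 0 0 0 1",
)

```text
time_s: 13.95
ee_pos: [411.1, -375.2, 286.8]
eef_rot: [0.812, 0.584, -0.0, -0.0]
wrist_force: [0.9, 0.1, -0.4]
width: 21.5
grasp_force: 49.0
```

step_arm(
  increments="0 0 0.1 0 0 0 1; 0 0 0 0 0 0 1",
)

```text
time_s: 14.15
ee_pos: [411.0, -375.6, 283.4]
eef_rot: [0.812, 0.584, 0.0, 0.0]
wrist_force: [0.3, 0.6, -0.8]
width: 20.9
grasp_force: 49.0
```

step_arm(
  increments="0 0 0.08 0 0 0 1; 0 0 0.06 0 0 0 1; 0 0 0 0 0 0 1",
)

```text
time_s: 14.45
ee_pos: [410.6, -375.5, 277.1]
eef_rot: [0.812, 0.584, -0.0, -0.0]
wrist_force: [0.0, -0.6, -1.4]
width: 21.1
grasp_force: 49.0
```

step_arm(
  increments="0 0 0.05 0 0 0 1; 0 0 0 0 0 0 1",
)

```text
time_s: 14.65
ee_pos: [410.9, -375.7, 276.7]
eef_rot: [0.812, 0.584, 0.0, 0.0]
wrist_force: [-3.6, 1.9, 5.9]
width: 21.2
grasp_force: 49.8
```

Seated. Release, lift and go back to the handle.

step_arm(
  increments="0 0 0 0 0 0 0; 0 0 0 0 0 0 -1; 0 0 0 0 0 0 -1; 0 0 0 0 0 0 -1; 0 0 -0.5 0 0 0 -1; 0 0 -0.8 0 0 0 -1; 0 0 -0.8 0 0 0 -1; 0 0 0 0 0 0 -1",
)

```text
time_s: 15.45
ee_pos: [412.3, -377.0, 365.1]
eef_rot: [0.812, 0.584, 0.001, 0.005]
wrist_force: [0.7, -1.9, 0.8]
width: 85.4
grasp_force: 0.0
```

```bash
python3 - <<'E'
from h import *
np.set_printoptions(precision=1,suppress=True)
s=show(); im=r.snapshot('wrist'); cv2.imwrite('pics/w5.png',im[:,:,::-1])
for b in blobs(im,(5,130,60),(18,255,255),40): print(b, plane('wrist',b[:2],146,s))
plan([(569,-308,345,86)])
E
```

```text
t 15.45 p [ 412.3 -377.   365.1] psi 71.5 F [ 0.7 -1.9  0.8] w 85.4 g 0.0
(np.float64(250.3), np.float64(203.9), 1508, [234, 178, 34, 51]) [ 412.5 -368.9  146. ]
-> (569, -308, 345, 86) 6
  0.48 0.53 0.07 0 0 -0.30
  0.46 0.55 0.07 0 0 -0.30
  0.43 0.57 0.07 0 0 -0.30
  0.41 0.59 0.07 0 0 -0.30
  0.38 0.60 0.07 0 0 -0.30
  0.36 0.62 0.07 0 0 -0.30
```

step_arm(
  increments="0.48 0.53 0.07 0 0 -0.3 -1; 0.46 0.55 0.07 0 0 -0.3 -1; 0.43 0.57 0.07 0 0 -0.3 -1; 0.41 0.59 0.07 0 0 -0.3 -1; 0.38 0.60 0.07 0 0 -0.3 -1; 0.36 0.62 0.07 0 0 -0.3 -1; 0 0 0 0 0 0 -1; 0 0 0 0 0 0 -1",
)

```text
time_s: 16.3
ee_pos: [568.1, -306.4, 340.8]
eef_rot: [0.732, 0.682, -0.001, -0.002]
wrist_force: [-0.5, 1.1, 0.8]
width: 85.4
grasp_force: 0.0
```

```bash
python3 - <<'E'
from h import *
np.set_printoptions(precision=1,suppress=True)
s=show(); im=r.snapshot('wrist'); cv2.imwrite('pics/w6.png',im[:,:,::-1])
for b in blobs(im,(0,170,60),(6,255,255),300): print(b, plane('wrist',(b[0],b[3][1]+b[3][3]-11),75,s))
plan([(568.5,-309,211,86)])
E
```

```text
t 16.3 p [ 568.1 -306.4  340.8] psi 85.9 F [-0.5  1.1  0.8] w 85.4 g 0.0
(np.float64(15.8), np.float64(80.1), 3366, [0, 23, 40, 116]) [ 331.6 -217.7   75. ]
(np.float64(253.9), np.float64(196.1), 540, [243, 179, 22, 33]) [ 565.  -308.8   75. ]
(np.float64(489.2), np.float64(269.9), 1288, [466, 217, 46, 91]) [ 850.8 -457.1   75. ]
-> (568.5, -309, 211, 86) 5
  -0.01 0.01 0.65 0 0 -0.00
  -0.01 0.01 0.65 0 0 -0.00
  -0.01 0.01 0.65 0 0 -0.00
  -0.01 0.01 0.65 0 0 -0.00
  -0.01 0.01 0.65 0 0 -0.00
```

step_arm(
  increments="-0.01 0 0.65 0 0 0 -1; -0.01 0 0.65 0 0 0 -1; -0.01 0 0.65 0 0 0 -1; -0.01 0 0.65 0 0 0 -1; -0.01 0 0.65 0 0 0 0; 0 0 0 0 0 0 1; 0 0 0 0 0 0 1; 0 0 0 0 0 0 1",
  force=30,
)

```text
time_s: 17.15
ee_pos: [568.5, -309.8, 214.6]
eef_rot: [0.732, 0.681, 0.0, 0.001]
wrist_force: [0.1, -0.5, -0.5]
width: 28.2
grasp_force: 0.0
```

```bash
python3 - <<'E' | grep -v '>'
from h import *
import math
s=show()
hub=np.array([574,-212]); p=s['ee_pos']; d=p[:2]-hub; a0=np.degrees(np.arctan2(-d[1],-d[0])); ps=psi_of(s); rr=np.hypot(*d); print(a0,rr)
plan([(hub[0]-rr*math.cos(math.radians(a0-7*k)),hub[1]-rr*math.sin(math.radians(a0-7*k)),p[2],ps-7*k) for k in range(1,4)],rot=7.5)
E
```

```text
t 17.15 p [ 568.5 -309.8  214.6] psi 85.8 F [ 0.1 -0.5 -0.5] w 28.2 g 0.0
86.75731294054413 97.99802319197366
  0.01 -0.30 -0.00 0 0 0.88
  0.01 -0.30 -0.00 0 0 0.88
  0.01 -0.30 -0.00 0 0 0.88
```

step_arm(
  increments="0 0 0.05 0 0 0 1; 0 0 0 0 0 0 1; 0 0 0 0 0 0 1; 0.01 -0.3 0 0 0 0.88 1; 0.01 -0.3 0 0 0 0.88 1; 0.01 -0.3 0 0 0 0.88 1; 0.01 -0.3 0 0 0 0.88 1; 0.01 -0.3 0 0 0 0.88 1",
)

```text
time_s: 17.95
ee_pos: [513.5, -289.0, 214.3]
eef_rot: [0.905, 0.426, 0.001, 0.002]
wrist_force: [0.9, 4.4, 7.6]
width: 19.2
grasp_force: 31.4
```

step_arm(
  increments="0.01 -0.3 0 0 0 0.88 1; 0.01 -0.3 0 0 0 0.88 1; 0.01 -0.3 0 0 0 0.88 1; 0.01 -0.3 0 0 0 0.88 1; 0.01 -0.3 0 0 0 0.88 1; 0.01 -0.3 0 0 0 0.88 1; 0 0 0 0 0 0 1",
)

```text
time_s: 18.65
ee_pos: [477.4, -228.1, 214.3]
eef_rot: [0.997, 0.073, 0.002, 0.001]
wrist_force: [-0.6, 0.1, 8.0]
width: 19.3
grasp_force: 31.3
```

step_arm(
  increments="0 -0.15 0 0 0 0.44 1; 0 -0.1 0 0 0 0.2 1; 0 0 0 0 0 0 1",
)

```text
time_s: 18.95
ee_pos: [476.3, -219.1, 214.2]
eef_rot: [1.0, 0.029, 0.002, 0.002]
wrist_force: [-2.4, -0.6, 8.4]
width: 19.2
grasp_force: 31.4
```

step_arm(
  increments="0 -0.1 0 0 0 0.3 1; 0 -0.1 0 0 0 0.3 1; 0 -0.1 0 0 0 0.3 1; 0 0 0 0 0 0 1",
)

```text
time_s: 19.35
ee_pos: [476.1, -207.0, 214.2]
eef_rot: [0.999, -0.034, 0.002, 0.001]
wrist_force: [-2.2, -0.9, 9.5]
width: 19.3
grasp_force: 31.4
```

step_arm(
  increments="0 -0.08 0 0 0 0.1 1; 0 -0.06 0 0 0 0.1 1; 0 0 0 0 0 0 1",
)

```text
time_s: 19.65
ee_pos: [476.2, -204.1, 214.2]
eef_rot: [0.999, -0.047, 0.002, 0.004]
wrist_force: [-5.6, -14.5, 5.5]
width: 19.0
grasp_force: 31.8
```

Stop reached. Release and go over headset 0.

step_arm(
  increments="0 0.06 0 0 0 0 1; 0 0 0 0 0 0 0; 0 0 0 0 0 0 -1; 0 0 0 0 0 0 -1; 0 0 0 0 0 0 -1; 0 0 -0.8 0 0 0 -1; 0 0 -0.8 0 0 0 -1; 0 0 -0.8 0 0 0 -1",
)

```text
time_s: 20.45
ee_pos: [474.6, -202.9, 307.1]
eef_rot: [0.999, -0.048, -0.001, -0.0]
wrist_force: [-0.4, 0.3, 0.6]
width: 85.4
grasp_force: 0.0
```

step_arm(
  increments="0 0 -0.8 0 0 0 -1; 0 0 -0.6 0 0 0 -1; 0 0 0 0 0 0 -1",
)

```text
time_s: 20.75
ee_pos: [476.3, -203.7, 367.0]
eef_rot: [0.999, -0.048, 0.004, 0.002]
wrist_force: [0.8, 0.2, 1.5]
width: 85.2
grasp_force: 0.0
```

```bash
python3 - <<'E'
from h import *
np.set_printoptions(precision=1,suppress=True)
s=show()
for n in ['scene','side']:
    im=r.snapshot(n); cv2.imwrite(f'pics/{n}2.png',im[:,:,::-1])
    for b in blobs(im,(105,120,60),(125,255,255),30): 
        q=plane(n,b[:2],147)
        if 350<q[0]<550 and -100<q[1]<450: print(n,'bl',b[:3], q)
im=r.snapshot('wrist'); cv2.imwrite('pics/w7.png',im[:,:,::-1])
for b in blobs(im,(0,170,60),(6,255,255),300): print(b, plane('wrist',(b[0],b[3][1]+b[3][3]-11),75,s))
plan([(427,-24,370,70)])
E
```

```text
t 20.75 p [ 476.3 -203.7  367. ] psi -5.5 F [0.8 0.2 1.5] w 85.2 g 0.0
scene bl (np.float64(269.6), np.float64(108.4), 45) [431.6 364.2 147. ]
scene bl (np.float64(252.8), np.float64(126.2), 56) [438.4 236.4 147. ]
scene bl (np.float64(233.5), np.float64(145.9), 66) [443.1 107.5 147. ]
scene bl (np.float64(206.1), np.float64(165.8), 74) [425.5 -24.  147. ]
side bl (np.float64(306.1), np.float64(187.8), 70) [427.9 -25.  147. ]
side bl (np.float64(291.4), np.float64(216.6), 85) [444.7 106.5 147. ]
side bl (np.float64(282.1), np.float64(250.7), 104) [439.3 234.9 147. ]
side bl (np.float64(271.7), np.float64(291.0), 132) [432.3 364.9 147. ]
(np.float64(257.8), np.float64(183.6), 437, [249, 170, 19, 28]) [ 479.6 -207.1   75. ]
(np.float64(231.7), np.float64(307.8), 2603, [179, 288, 110, 40]) [ 337.7 -165.5   75. ]
-> (427, -24, 370, 70) 11
  -0.15 -0.39 -0.02 0 0 -0.86
  -0.10 -0.41 -0.02 0 0 -0.86
  -0.05 -0.42 -0.02 0 0 -0.86
  0.00 -0.42 -0.02 0 0 -0.86
  0.05 -0.42 -0.02 0 0 -0.86
  0.10 -0.41 -0.02 0 0 -0.86
  0.15 -0.39 -0.02 0 0 -0.86
  0.20 -0.37 -0.02 0 0 -0.86
  0.24 -0.35 -0.02 0 0 -0.86
  0.28 -0.32 -0.02 0 0 -0.86
  0.31 -0.28 -0.02 0 0 -0.86
```

step_arm(
  increments="-0.15 -0.39 -0.02 0 0 -0.86 -1; -0.10 -0.41 -0.02 0 0 -0.86 -1; -0.05 -0.42 -0.02 0 0 -0.86 -1; 0 -0.42 -0.02 0 0 -0.86 -1; 0.05 -0.42 -0.02 0 0 -0.86 -1; 0.10 -0.41 -0.02 0 0 -0.86 -1; 0.15 -0.39 -0.02 0 0 -0.86 -1; 0.20 -0.37 -0.02 0 0 -0.86 -1",
)

```text
time_s: 21.7
ee_pos: [438.9, -72.4, 366.7]
eef_rot: [0.907, 0.421, -0.002, -0.001]
wrist_force: [0.0, -0.0, -0.1]
width: 85.5
grasp_force: 0.0
```

step_arm(
  increments="0.24 -0.35 -0.02 0 0 -0.86 -1; 0.28 -0.32 -0.02 0 0 -0.86 -1; 0.31 -0.28 -0.02 0 0 -0.86 -1; 0 0 0 0 0 0 -1; 0 0 0 0 0 0 -1",
)

```text
time_s: 22.2
ee_pos: [426.1, -24.2, 370.0]
eef_rot: [0.819, 0.574, -0.001, -0.001]
wrist_force: [-0.2, -0.0, -0.6]
width: 85.3
grasp_force: 0.0
```

```bash
cat >> h.py <<'E'
def pads(name,ztop=152):
    s=show(); im=r.snapshot('wrist'); cv2.imwrite(f'pics/{name}.png',im[:,:,::-1])
    m=cv2.inRange(cv2.cvtColor(im,cv2.COLOR_RGB2HSV),np.array((105,120,60)),np.array((125,255,255)))
    for c in cv2.findContours(m,cv2.RETR_EXTERNAL,cv2.CHAIN_APPROX_NONE)[0]:
        if cv2.contourArea(c)<300: continue
        q=np.array([plane('wrist',u[0],ztop,s)[:2] for u in c.astype(float)],np.float32)
        (cx,cy),(w,h),a=cv2.minAreaRect(q)
        if w<h: w,h,a=h,w,a-90
        u=c[:,0].mean(0).round()
        print('px',u,'c',round(cx,1),round(cy,1),'size',round(w,1),round(h,1),'yaw',round((a+90)%180-90,1))
    return s
E
python3 - <<'E'
from h import *
pads('w8')
E
```

```text
t 22.2 p [426.1 -24.2 370. ] psi 70.1 F [-0.2 -0.  -0.6] w 85.3 g 0.0
px [258. 211.] c 427.6 -20.5 size 42.8 24.4 yaw -17.9
px [214.  20.] c 444.0 106.9 size 43.1 23.6 yaw -9.0
```

View pics/w8.png

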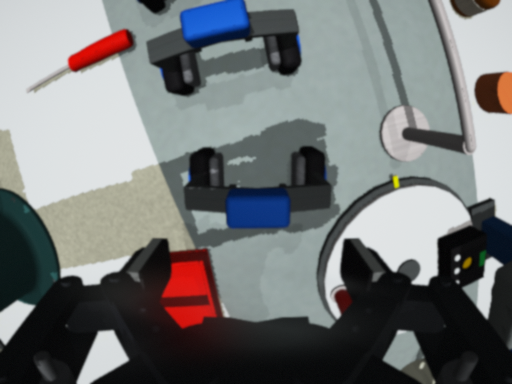

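Wrist view: headset 0's pad is centred between the fingers (258,209), aligned with the tool to about 2°; headset 1's pad is at (214,20).

step_arm(
  increments="0.02 0.02 0.6 0 0 -0.25 -1; 0.01 0 0.6 0 0 0 -1; 0 0 0.45 0 0 0 -1; 0 0 0 0 0 0 0; 0 0 0 0 0 0 1; 0 0 0 0 0 0 1; 0 0 0 0 0 0 1; 0 0 0 0 0 0 1",
  force=45,
)

```text
time_s: 23.05
ee_pos: [428.3, -23.6, 306.7]
eef_rot: [0.808, 0.589, 0.001, 0.001]
wrist_force: [-0.9, 0.1, 1.5]
width: 42.8
grasp_force: 47.7
```

```bash
python3 - <<'E'
from h import *
s=show(); p=s['ee_pos']; a=psi_of(s)
plan([(p[0],p[1],485,a),(616,27,485,87.3),(616,27,400,87.3)],step=34)
E
```

```text
t 23.05 p [428.3 -23.6 306.7] psi 72.2 F [-0.9  0.1  1.5] w 42.8 g 47.7
-> (np.float64(428.3103645727767), np.float64(-23.61518490058063), 485, np.float64(72.17923691967393)) 6
  0.00 0.00 -0.74 0 0 -0.00
  0.00 0.00 -0.74 0 0 -0.00
  0.00 0.00 -0.74 0 0 -0.00
  0.00 0.00 -0.74 0 0 -0.00
  0.00 0.00 -0.74 0 0 -0.00
  0.00 0.00 -0.74 0 0 -0.00
-> (616, 27, 485, 87.3) 6
  0.44 0.68 -0.00 0 0 -0.32
  0.41 0.70 -0.00 0 0 -0.32
  0.38 0.72 -0.00 0 0 -0.32
  0.35 0.73 -0.00 0 0 -0.32
  0.31 0.75 -0.00 0 0 -0.32
  0.28 0.76 -0.00 0 0 -0.32
-> (616, 27, 400, 87.3) 3
  0.00 0.00 0.71 0 0 -0.00
  0.00 0.00 0.71 0 0 -0.00
  0.00 0.00 0.71 0 0 -0.00
```

step_arm(
  increments="0 0 -0.5 0 0 0 1; 0 0 -0.75 0 0 0 1; 0 0 -0.75 0 0 0 1; 0 0 -0.75 0 0 0 1; 0 0 -0.75 0 0 0 1; 0 0 -0.75 0 0 0 1; 0 0 -0.2 0 0 0 1; 0 0 0 0 0 0 1",
)

```text
time_s: 23.85
ee_pos: [428.0, -23.5, 484.8]
eef_rot: [0.808, 0.589, 0.001, 0.001]
wrist_force: [0.4, -0.5, -3.2]
width: 42.8
grasp_force: 47.3
```

step_arm(
  increments="0.44 0.68 0 0 0 -0.32 1; 0.41 0.70 0 0 0 -0.32 1; 0.38 0.72 0 0 0 -0.32 1; 0.35 0.73 0 0 0 -0.32 1; 0.31 0.75 0 0 0 -0.32 1; 0.28 0.76 0 0 0 -0.32 1; 0 0 0 0 0 0 1; 0 0 0 0 0 0 1",
)

```text
time_s: 24.65
ee_pos: [615.6, 27.6, 480.0]
eef_rot: [0.722, 0.692, -0.002, -0.002]
wrist_force: [-1.5, -0.2, -1.2]
width: 43.1
grasp_force: 47.7
```

```bash
python3 - <<'E'
from h import *
s=show(); im=r.snapshot('wrist'); cv2.imwrite('pics/w9.png',im[:,:,::-1])
plan([(616,27,400,87.3)])
E
```

```text
t 24.65 p [615.6  27.6 480. ] psi 87.6 F [-1.5 -0.2 -1.2] w 43.1 g 47.7
-> (616, 27, 400, 87.3) 3
  -0.00 0.01 0.67 0 0 0.01
  -0.00 0.01 0.67 0 0 0.01
  -0.00 0.01 0.67 0 0 0.01
```

View pics/w9.png

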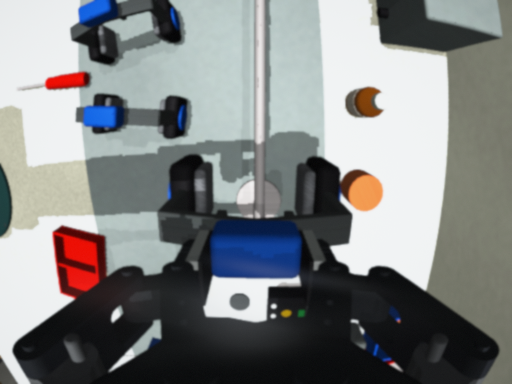

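The bar runs at column 260–262, and the held headset straddles it with its pad at (257,247).

```bash
python3 - <<'E'
from h import *
np.set_printoptions(precision=1,suppress=True)
s=r.read_state(); im=r.snapshot('wrist').astype(float)
g=im.mean(2)
for row in (20,50,80,110,140,180):
    seg=im[row,245:280].mean(1); print(row,seg.astype(int).tolist())
for u in [(262,20),(260.5,110),(259.5,180)]: print(plane('wrist',u,130,s))
E
```

```text
20 [182, 184, 184, 186, 191, 195, 198, 196, 184, 160, 158, 180, 201, 215, 225, 225, 217, 204, 184, 155, 124, 111, 111, 114, 119, 145, 177, 189, 192, 191, 191, 190, 190, 191, 190]
50 [187, 187, 187, 188, 191, 197, 202, 202, 190, 165, 163, 185, 205, 221, 229, 229, 222, 206, 186, 156, 126, 116, 117, 125, 146, 176, 193, 199, 200, 198, 199, 198, 198, 197, 196]
80 [187, 188, 188, 189, 193, 199, 202, 201, 191, 169, 167, 181, 188, 201, 225, 230, 224, 208, 186, 157, 128, 114, 115, 121, 144, 180, 197, 200, 200, 201, 201, 202, 202, 202, 202]
110 [188, 189, 190, 190, 195, 202, 204, 203, 191, 171, 170, 190, 210, 225, 232, 232, 223, 206, 184, 156, 131, 122, 122, 140, 170, 196, 203, 203, 203, 202, 203, 203, 203, 202, 203]
140 [120, 120, 119, 120, 121, 125, 132, 132, 123, 119, 147, 183, 208, 221, 225, 221, 211, 194, 171, 144, 121, 117, 117, 118, 116, 117, 117, 118, 119, 119, 119, 120, 120, 120, 121]
180 [180, 174, 167, 165, 166, 172, 183, 189, 173, 134, 110, 116, 126, 136, 140, 139, 133, 125, 112, 99, 93, 93, 91, 89, 90, 94, 98, 100, 100, 101, 101, 101, 103, 101, 101]
[626.9 199.5 130. ]
[621.   99.3 130. ]
[616.9  23.1 130. ]
```

step_arm(
  increments="0 0.01 0.5 0 0 0 1; 0 0 0.5 0 0 0 1; 0 0 0.5 0 0 0 1; 0 0 0.5 0 0 0 1; 0 0 0.5 0 0 0 1; 0 0 0.5 0 0 0 1; 0 0 0 0 0 0 1; 0 0 0 0 0 0 1",
)

```text
time_s: 25.55
ee_pos: [615.2, 27.2, 363.5]
eef_rot: [0.722, 0.692, -0.0, -0.0]
wrist_force: [0.3, 0.7, -0.8]
width: 42.8
grasp_force: 47.7
```

step_arm(
  increments="0 0.03 0.35 0 0 0 1; 0 0 0.35 0 0 0 1; 0 0 0.15 0 0 0 1; 0 0 0.1 0 0 0 1; 0 0 0 0 0 0 1",
)

```text
time_s: 26.05
ee_pos: [616.9, 27.4, 324.4]
eef_rot: [0.722, 0.692, -0.001, -0.001]
wrist_force: [-1.1, 0.5, -2.0]
width: 42.9
grasp_force: 47.7
```

step_arm(
  increments="0 0 0.06 0 0 0 1; 0 0 0 0 0 0 1",
)

```text
time_s: 26.25
ee_pos: [617.3, 27.4, 323.2]
eef_rot: [0.722, 0.692, 0.0, 0.0]
wrist_force: [-0.5, 0.1, -1.1]
width: 43.2
grasp_force: 47.7
```

step_arm(
  increments="0 0 0.05 0 0 0 1; 0 0 0 0 0 0 1",
)

```text
time_s: 26.45
ee_pos: [617.6, 27.4, 322.6]
eef_rot: [0.722, 0.692, 0.001, 0.001]
wrist_force: [-2.1, -0.7, 4.5]
width: 42.7
grasp_force: 48.2
```

step_arm(
  increments="0 0 0.04 0 0 0 1; 0 0 0 0 0 0 1",
)

```text
time_s: 26.65
ee_pos: [617.5, 27.4, 322.5]
eef_rot: [0.722, 0.692, 0.001, 0.001]
wrist_force: [-4.8, 1.0, 11.6]
width: 42.9
grasp_force: 49.2
```

step_arm(
  increments="0 0 -0.05 0 0 0 1; 0 0 0 0 0 0 -0.1; 0 0 0 0 0 0 -0.3; 0 0 0 0 0 0 -0.6; 0 0 0 0 0 0 -1; 0 0 0 0 0 0 -1; 0 0 -0.3 0 0 0 -1; 0 0 -0.7 0 0 0 -1",
)

```text
time_s: 27.45
ee_pos: [616.1, 27.3, 359.2]
eef_rot: [0.722, 0.692, -0.002, -0.002]
wrist_force: [-0.1, -1.0, -0.3]
width: 85.1
grasp_force: 0.0
```

```bash
python3 - <<'E'
from h import *
pads('w10',168)
for n in ['scene','side']:
    im=r.snapshot(n); cv2.imwrite(f'pics/{n}3.png',im[:,:,::-1])
    for b in blobs(im,(105,120,60),(125,255,255),30): 
        q=plane(n,b[:2],147)
        if 350<q[0]<550 and -100<q[1]<450: print(n,'bl',b[:3], q.round(1))
plan([(616,27,400,87),(444,107,375,84)],step=34)
E
```

```text
t 27.45 p [616.1  27.3 359.2] psi 87.6 F [-0.1 -1.  -0.3] w 85.1 g 0.0
px [405. 354.] c 735.0 -97.6 size 62.7 30.8 yaw -58.1
px [261. 224.] c 617.2 32.3 size 42.9 27.2 yaw -2.5
px [ 28. 122.] c 464.0 106.8 size 39.7 21.6 yaw -8.0
scene bl (np.float64(233.6), np.float64(145.8), 65) [443.1 108.2 147. ]
side bl (np.float64(291.4), np.float64(216.6), 92) [444.7 106.5 147. ]
side bl (np.float64(282.2), np.float64(250.8), 108) [438.9 235.2 147. ]
side bl (np.float64(271.8), np.float64(291.1), 136) [431.9 365.1 147. ]
-> (616, 27, 400, 87) 2
  -0.01 -0.03 -0.44 0 0 0.03
  -0.01 -0.03 -0.44 0 0 0.03
-> (444, 107, 375, 84) 6
  0.30 -0.73 0.10 0 0 0.06
  0.29 -0.74 0.10 0 0 0.06
  0.28 -0.74 0.10 0 0 0.06
  0.28 -0.74 0.10 0 0 0.06
  0.27 -0.74 0.10 0 0 0.06
  0.26 -0.75 0.10 0 0 0.06
```

step_arm(
  increments="0 0 -0.44 0 0 0 -1; 0 0 -0.44 0 0 0 -1; 0.30 -0.73 0.10 0 0 0.1 -1; 0.29 -0.74 0.10 0 0 0.1 -1; 0.28 -0.74 0.10 0 0 0.1 -1; 0.28 -0.74 0.10 0 0 0.1 -1; 0.27 -0.74 0.10 0 0 0.1 -1; 0.26 -0.75 0.10 0 0 0.1 -1",
)

```text
time_s: 28.4
ee_pos: [443.9, 108.5, 371.9]
eef_rot: [0.751, 0.661, -0.0, -0.0]
wrist_force: [-0.6, 0.5, 0.1]
width: 85.3
grasp_force: 0.0
```

step_arm(
  increments="0 0 0 0 0 0 -1; 0 0 0 0 0 0 -1; 0 0 0 0 0 0 -1",
)

```text
time_s: 28.7
ee_pos: [446.0, 108.0, 373.0]
eef_rot: [0.75, 0.661, 0.0, 0.0]
wrist_force: [-0.6, -0.7, -0.3]
width: 85.2
grasp_force: 0.0
```

```bash
python3 - <<'E'
from h import *
pads('w11',152)
plan([(444,107.5,306,82)],step=26)
E
```

```text
t 28.7 p [446. 108. 373.] psi 82.8 F [-0.6 -0.7 -0.3] w 85.2 g 0.0
px [467. 274.] c 627.6 22.0 size 49.6 33.5 yaw -5.0
px [254. 211.] c 444.5 111.3 size 42.6 25.6 yaw -7.5
px [221.  27.] c 439.0 235.0 size 43.0 23.5 yaw 8.8
-> (444, 107.5, 306, 82) 3
  -0.01 -0.02 0.56 0 0 0.03
  -0.01 -0.02 0.56 0 0 0.03
  -0.01 -0.02 0.56 0 0 0.03
```

step_arm(
  increments="0 -0.02 0.56 0 0 0 -1; 0 -0.01 0.56 0 0 0 -1; 0 -0.01 0.56 0 0 0 -1; 0 0 0 0 0 0 0; 0 0 0 0 0 0 1; 0 0 0 0 0 0 1; 0 0 0 0 0 0 1; 0 0 0 0 0 0 1",
  force=45,
)

```text
time_s: 29.55
ee_pos: [444.7, 108.4, 307.1]
eef_rot: [0.75, 0.661, 0.001, 0.001]
wrist_force: [0.3, -1.1, 3.4]
width: 43.3
grasp_force: 46.4
```

step_arm(
  increments="0 0 -0.5 0 0 0 1; 0 0 -0.75 0 0 0 1; 0 0 -0.75 0 0 0 1; 0 0 -0.75 0 0 0 1; 0 0 -0.75 0 0 0 1; 0 0 -0.75 0 0 0 1; 0 0 -0.2 0 0 0 1; 0 0 0 0 0 0 1",
)

```text
time_s: 30.35
ee_pos: [443.9, 108.4, 484.7]
eef_rot: [0.75, 0.661, 0.001, 0.001]
wrist_force: [-1.1, 0.0, -2.8]
width: 43.5
grasp_force: 46.5
```

```bash
python3 - <<'E'
from h import *
s=show()
plan([(621,104,483,87)],step=32)
E
```

```text
t 30.35 p [443.9 108.4 484.7] psi 82.8 F [-1.1  0.  -2.8] w 43.5 g 46.5
-> (621, 104, 483, 87) 6
  0.07 0.73 0.01 0 0 -0.09
  0.07 0.74 0.01 0 0 -0.09
  0.06 0.74 0.01 0 0 -0.09
  0.05 0.74 0.01 0 0 -0.09
  0.04 0.74 0.01 0 0 -0.09
  0.03 0.74 0.01 0 0 -0.09
```

step_arm(
  increments="0.07 0.73 0 0 0 -0.09 1; 0.07 0.74 0 0 0 -0.09 1; 0.06 0.74 0 0 0 -0.09 1; 0.05 0.74 0 0 0 -0.09 1; 0.04 0.74 0 0 0 -0.09 1; 0.03 0.74 0 0 0 -0.09 1; 0 0 0 0 0 0 1; 0 0 0 0 0 0 1",
)

```text
time_s: 31.15
ee_pos: [621.4, 104.1, 479.9]
eef_rot: [0.725, 0.689, -0.002, -0.002]
wrist_force: [-0.9, 0.0, -2.1]
width: 42.8
grasp_force: 47.3
```

step_arm(
  increments="0 0 0 0 0 0 1; 0 0 0.5 0 0 0 1; 0 0 0.5 0 0 0 1; 0 0 0.5 0 0 0 1; 0 0 0.5 0 0 0 1; 0 0 0.5 0 0 0 1; 0 0 0.5 0 0 0 1; 0 0 0 0 0 0 1",
)

```text
time_s: 31.95
ee_pos: [618.9, 104.2, 359.7]
eef_rot: [0.725, 0.689, -0.003, -0.002]
wrist_force: [-1.2, 0.4, -3.2]
width: 43.2
grasp_force: 47.3
```

```bash
python3 - <<'E'
from h import *
s=show(); plan([(621,104,324,87)],step=12)
E
```

```text
t 31.95 p [618.9 104.2 359.7] psi 87.1 F [-1.2  0.4 -3.2] w 43.2 g 47.3
-> (621, 104, 324, 87) 3
  -0.00 0.02 0.30 0 0 0.00
  -0.00 0.02 0.30 0 0 0.00
  -0.00 0.02 0.30 0 0 0.00
```

step_arm(
  increments="0 0.03 0.35 0 0 0 1; 0 0.02 0.35 0 0 0 1; 0 0 0.1 0 0 0 1; 0 0 0.1 0 0 0 1; 0 0 0.05 0 0 0 1; 0 0 0 0 0 0 1",
)

```text
time_s: 32.55
ee_pos: [623.5, 104.2, 325.5]
eef_rot: [0.725, 0.689, 0.0, 0.0]
wrist_force: [0.3, 0.2, -2.2]
width: 43.2
grasp_force: 47.3
```

step_arm(
  increments="0 0 0.06 0 0 0 1; 0 0 0 0 0 0 1",
)

```text
time_s: 32.75
ee_pos: [623.8, 104.2, 324.2]
eef_rot: [0.725, 0.689, 0.001, 0.001]
wrist_force: [-0.6, -0.4, 0.6]
width: 43.2
grasp_force: 47.6
```

step_arm(
  increments="0 -0.04 0.03 0 0 0 1; 0 0 0 0 0 0 1",
)

```text
time_s: 32.95
ee_pos: [622.9, 104.2, 324.0]
eef_rot: [0.725, 0.689, 0.002, 0.002]
wrist_force: [1.9, -0.6, 4.6]
width: 42.9
grasp_force: 48.0
```

step_arm(
  increments="0 0 0.04 0 0 0 1; 0 0 0 0 0 0 1",
)

```text
time_s: 33.15
ee_pos: [622.9, 104.3, 323.9]
eef_rot: [0.725, 0.689, 0.002, 0.002]
wrist_force: [-2.1, -1.6, 12.0]
width: 43.3
grasp_force: 48.8
```

step_arm(
  increments="0 0 -0.05 0 0 0 1; 0 0 0 0 0 0 -0.1; 0 0 0 0 0 0 -0.3; 0 0 0 0 0 0 -0.6; 0 0 0 0 0 0 -1; 0 0 0 0 0 0 -1; 0 0 -0.3 0 0 0 -1; 0 0 -0.7 0 0 0 -1",
)

```text
time_s: 33.95
ee_pos: [620.7, 104.1, 360.0]
eef_rot: [0.725, 0.689, -0.003, -0.002]
wrist_force: [-0.2, 0.2, -0.1]
width: 85.2
grasp_force: 0.0
```

```bash
python3 - <<'E'
from h import *
pads('w12',168)
for n in ['scene','side']:
    im=r.snapshot(n); cv2.imwrite(f'pics/{n}4.png',im[:,:,::-1])
    for b in blobs(im,(105,120,60),(125,255,255),30): 
        for z in (147,163):
            q=plane(n,b[:2],z)
            if 350<q[0]<650 and -100<q[1]<450: print(n,'bl',b[:3],z, q.round(1))
plan([(621,104,400,87),(439,235,375,99)],step=34)
E
```

```text
t 33.95 p [620.7 104.1 360. ] psi 87.1 F [-0.2  0.2 -0.1] w 85.2 g 0.0
px [417. 371.] c 764.8 -49.7 size 64.7 20.1 yaw -42.6
px [259. 309.] c 618.0 46.9 size 40.3 18.9 yaw -2.9
px [261. 225.] c 622.0 108.4 size 43.1 28.1 yaw -4.9
px [19. 61.] c 463.4 228.2 size 44.6 23.4 yaw 8.5
scene bl (np.float64(252.4), np.float64(126.1), 51) 147 [436.8 236.1 147. ]
scene bl (np.float64(252.4), np.float64(126.1), 51) 163 [448.4 219.  163. ]
scene bl (np.float64(276.9), np.float64(162.0), 66) 147 [612.6 119.4 147. ]
scene bl (np.float64(276.9), np.float64(162.0), 66) 163 [621.  104.3 163. ]
scene bl (np.float64(263.1), np.float64(175.4), 77) 147 [608.1  40.8 147. ]
scene bl (np.float64(263.1), np.float64(175.4), 77) 163 [616.6  27.1 163. ]
side bl (np.float64(238.9), np.float64(198.5), 70) 147 [628.7  89.7 147. ]
side bl (np.float64(238.9), np.float64(198.5), 70) 163 [623.7 101.4 163. ]
side bl (np.float64(282.2), np.float64(250.8), 106) 147 [438.9 235.2 147. ]
side bl (np.float64(282.2), np.float64(250.8), 106) 163 [437.2 244.4 163. ]
side bl (np.float64(271.7), np.float64(291.1), 136) 147 [432.2 365.2 147. ]
side bl (np.float64(271.7), np.float64(291.1), 136) 163 [430.6 372.2 163. ]
-> (621, 104, 400, 87) 2
  -0.01 -0.02 -0.43 0 0 0.00
  -0.01 -0.02 -0.43 0 0 0.00
-> (439, 235, 375, 99) 7
  0.43 -0.67 0.09 0 0 -0.21
  0.45 -0.66 0.09 0 0 -0.21
  0.47 -0.65 0.09 0 0 -0.21
  0.49 -0.63 0.09 0 0 -0.21
  0.51 -0.62 0.09 0 0 -0.21
  0.53 -0.60 0.09 0 0 -0.21
  0.55 -0.59 0.09 0 0 -0.21
```

step_arm(
  increments="0 0 -0.43 0 0 0 -1; 0.43 -0.67 -0.1 0 0 -0.21 -1; 0.45 -0.66 0 0 0 -0.21 -1; 0.47 -0.65 0.04 0 0 -0.21 -1; 0.49 -0.63 0.04 0 0 -0.21 -1; 0.51 -0.62 0.1 0 0 -0.21 -1; 0.53 -0.60 0.05 0 0 -0.21 -1; 0.55 -0.59 0.05 0 0 -0.21 -1",
)

```text
time_s: 34.9
ee_pos: [438.3, 235.5, 371.6]
eef_rot: [0.65, 0.76, -0.0, -0.0]
wrist_force: [0.7, 0.4, 0.8]
width: 85.4
grasp_force: 0.0
```

step_arm(
  increments="0 0 0 0 0 0 -1; 0 0 0 0 0 0 -1; 0 0 0 0 0 0 -1",
)

```text
time_s: 35.2
ee_pos: [440.2, 234.8, 372.3]
eef_rot: [0.651, 0.759, 0.0, 0.0]
wrist_force: [0.7, 0.5, 0.5]
width: 85.4
grasp_force: 0.0
```

```bash
python3 - <<'E'
from h import *
pads('w13',152)
plan([(438.7,235.5,307,98.8)],step=26)
E
```

```text
t 35.2 p [440.2 234.8 372.3] psi 98.8 F [0.7 0.5 0.5] w 85.4 g 0.0
px [415. 365.] c 633.0 89.4 size 54.3 27.1 yaw -33.6
px [255. 210.] c 438.6 238.5 size 43.0 23.4 yaw 8.9
px [274.  21.] c 431.4 364.5 size 43.1 23.5 yaw 6.3
-> (438.7, 235.5, 307, 98.8) 3
  0.01 -0.01 0.54 0 0 -0.00
  0.01 -0.01 0.54 0 0 -0.00
  0.01 -0.01 0.54 0 0 -0.00
```

step_arm(
  increments="0.01 -0.01 0.56 0 0 0 -1; 0.01 -0.01 0.56 0 0 0 -1; 0 -0.01 0.56 0 0 0 -1; 0 0 0 0 0 0 0; 0 0 0 0 0 0 1; 0 0 0 0 0 0 1; 0 0 0 0 0 0 1; 0 0 0 0 0 0 1",
  force=45,
)

```text
time_s: 36.05
ee_pos: [439.3, 235.9, 306.8]
eef_rot: [0.651, 0.759, 0.002, 0.001]
wrist_force: [1.1, -0.7, 3.4]
width: 42.9
grasp_force: 47.9
```

step_arm(
  increments="0 0 -0.5 0 0 0 1; 0 0 -0.75 0 0 0 1; 0 0 -0.75 0 0 0 1; 0 0 -0.75 0 0 0 1; 0 0 -0.75 0 0 0 1; 0 0 -0.75 0 0 0 1; 0 0 -0.2 0 0 0 1; 0 0 0 0 0 0 1",
)

```text
time_s: 36.85
ee_pos: [438.5, 235.8, 484.4]
eef_rot: [0.651, 0.759, 0.001, 0.001]
wrist_force: [0.0, -0.4, -2.2]
width: 43.1
grasp_force: 47.4
```

```bash
python3 - <<'E'
from h import *
s=show()
plan([(625,181,483,87)],step=32)
E
```

```text
t 36.85 p [438.5 235.8 484.4] psi 98.8 F [ 0.  -0.4 -2.2] w 43.1 g 47.4
-> (625, 181, 483, 87) 7
  -0.30 0.63 0.00 0 0 0.21
  -0.28 0.64 0.00 0 0 0.21
  -0.26 0.64 0.00 0 0 0.21
  -0.24 0.65 0.00 0 0 0.21
  -0.22 0.66 0.00 0 0 0.21
  -0.20 0.66 0.00 0 0 0.21
  -0.18 0.67 0.00 0 0 0.21
```

step_arm(
  increments="-0.30 0.63 0 0 0 0.21 1; -0.28 0.64 0 0 0 0.21 1; -0.26 0.64 0 0 0 0.21 1; -0.24 0.65 0 0 0 0.21 1; -0.22 0.66 0 0 0 0.21 1; -0.20 0.66 0 0 0 0.21 1; -0.18 0.67 0 0 0 0.21 1; 0 0 0 0 0 0 1",
)

```text
time_s: 37.65
ee_pos: [626.9, 179.2, 478.7]
eef_rot: [0.726, 0.688, -0.002, -0.001]
wrist_force: [-0.1, -0.8, -2.5]
width: 43.1
grasp_force: 48.1
```

step_arm(
  increments="0 0 0 0 0 0 1; 0 0 0 0 0 0 1; 0 0 0 0 0 0 1",
)

```text
time_s: 37.95
ee_pos: [623.9, 180.9, 482.4]
eef_rot: [0.725, 0.689, -0.001, -0.0]
wrist_force: [-0.2, 0.5, -1.6]
width: 42.8
grasp_force: 48.1
```

```bash
python3 - <<'E'
from h import *
s=show(); plan([(625,181,362,87)],step=20)
E
```

```text
t 37.95 p [623.9 180.9 482.4] psi 87.1 F [-0.2  0.5 -1.6] w 42.8 g 48.1
-> (625, 181, 362, 87) 7
  0.00 0.00 0.43 0 0 0.00
  0.00 0.00 0.43 0 0 0.00
  0.00 0.00 0.43 0 0 0.00
  0.00 0.00 0.43 0 0 0.00
  0.00 0.00 0.43 0 0 0.00
  0.00 0.00 0.43 0 0 0.00
  0.00 0.00 0.43 0 0 0.00
```

step_arm(
  increments="0 0.02 0.5 0 0 0 1; 0 0 0.5 0 0 0 1; 0 0 0.5 0 0 0 1; 0 0 0.5 0 0 0 1; 0 0 0.5 0 0 0 1; 0 0 0.5 0 0 0 1; 0 0 0.35 0 0 0 1; 0 0 0.35 0 0 0 1",
)

```text
time_s: 38.75
ee_pos: [625.1, 180.8, 334.6]
eef_rot: [0.725, 0.689, 0.0, 0.0]
wrist_force: [0.6, -0.2, -2.5]
width: 42.8
grasp_force: 48.0
```

step_arm(
  increments="0 0 0.1 0 0 0 1; 0 0 0.1 0 0 0 1; 0 0 0 0 0 0 1; 0 0 0 0 0 0 1",
)

```text
time_s: 39.15
ee_pos: [626.0, 180.6, 328.0]
eef_rot: [0.725, 0.689, 0.001, 0.0]
wrist_force: [0.2, 0.3, -2.6]
width: 43.2
grasp_force: 48.1
```

step_arm(
  increments="0 0 0.1 0 0 0 1; 0 0 0 0 0 0 1; 0 0 0 0 0 0 1",
)

```text
time_s: 39.45
ee_pos: [625.7, 180.5, 323.3]
eef_rot: [0.725, 0.689, 0.0, 0.0]
wrist_force: [0.1, -0.2, -1.5]
width: 42.7
grasp_force: 48.2
```

step_arm(
  increments="0 0 0.06 0 0 0 1; 0 0 0 0 0 0 1",
)

```text
time_s: 39.65
ee_pos: [625.7, 180.5, 323.1]
eef_rot: [0.725, 0.689, 0.0, 0.0]
wrist_force: [-3.9, -1.7, 7.4]
width: 43.0
grasp_force: 49.3
```

Seated. Release.

step_arm(
  increments="0 0 -0.04 0 0 0 1; 0 0 0 0 0 0 -0.1; 0 0 0 0 0 0 -0.3; 0 0 0 0 0 0 -0.6; 0 0 0 0 0 0 -1; 0 0 0 0 0 0 -1; 0 0 -0.3 0 0 0 -1; 0 0 -0.7 0 0 0 -1",
)

```text
time_s: 40.45
ee_pos: [624.5, 180.2, 359.9]
eef_rot: [0.725, 0.689, -0.003, -0.002]
wrist_force: [0.1, -0.6, -0.2]
width: 85.4
grasp_force: 0.0
```

```bash
python3 - <<'E'
from h import *
pads('w14',168)
im=r.snapshot('side'); n='side'
for b in blobs(im,(105,120,60),(125,255,255),30): 
        for z in (147,163):
            q=plane(n,b[:2],z)
            if 350<q[0]<650 and -100<q[1]<450: print(n,'bl',b[:3],z, q.round(1))
plan([(625,181,405,87),(431.7,364.5,375,97)],step=34)
E
```

```text
t 40.45 p [624.5 180.2 359.9] psi 87.1 F [ 0.1 -0.6 -0.2] w 85.4 g 0.0
px [260. 310.] c 623.4 122.5 size 40.5 18.6 yaw -4.6
px [261. 224.] c 625.8 185.5 size 43.0 28.0 yaw -2.9
side bl (np.float64(248.2), np.float64(182.4), 72) 147 [622.6  13.2 147. ]
side bl (np.float64(248.2), np.float64(182.4), 72) 163 [617.7  26.2 163. ]
side bl (np.float64(229.3), np.float64(216.6), 79) 147 [632.4 168.4 147. ]
side bl (np.float64(229.3), np.float64(216.6), 79) 163 [627.4 178.7 163. ]
side bl (np.float64(258.2), np.float64(297.3), 146) 147 [461.7 393.6 147. ]
side bl (np.float64(258.2), np.float64(297.3), 146) 163 [459.6 400.1 163. ]
-> (625, 181, 405, 87) 2
  -0.00 -0.03 -0.47 0 0 0.00
  -0.00 -0.03 -0.47 0 0 0.00
-> (431.7, 364.5, 375, 97) 8
  0.54 -0.63 0.09 0 0 -0.16
  0.55 -0.62 0.09 0 0 -0.16
  0.57 -0.61 0.09 0 0 -0.16
  0.58 -0.60 0.09 0 0 -0.16
  0.59 -0.58 0.09 0 0 -0.16
  0.61 -0.57 0.09 0 0 -0.16
  0.62 -0.56 0.09 0 0 -0.16
  0.63 -0.54 0.09 0 0 -0.16
```

Headset 3 was knocked to about (462,393). Going there instead and measuring again.

```bash
python3 - <<'E'
from h import *
plan([(625,181,405,87),(462,393,375,97)],step=34)
E
```

```text
-> (625, 181, 405, 87) 2
  -0.00 -0.03 -0.47 0 0 0.00
  -0.00 -0.03 -0.47 0 0 0.00
-> (462, 393, 375, 97) 8
  0.63 -0.54 0.09 0 0 -0.16
  0.65 -0.53 0.09 0 0 -0.16
  0.66 -0.52 0.09 0 0 -0.16
  0.67 -0.50 0.09 0 0 -0.16
  0.68 -0.49 0.09 0 0 -0.16
  0.69 -0.47 0.09 0 0 -0.16
  0.70 -0.46 0.09 0 0 -0.16
  0.71 -0.44 0.09 0 0 -0.16
```

step_arm(
  increments="0 0 -0.47 0 0 0 -1; 0 0 -0.47 0 0 0 -1; 0.63 -0.54 0.09 0 0 -0.16 -1; 0.65 -0.53 0.09 0 0 -0.16 -1; 0.66 -0.52 0.09 0 0 -0.16 -1; 0.67 -0.50 0.09 0 0 -0.16 -1; 0.68 -0.49 0.09 0 0 -0.16 -1; 0.69 -0.47 0.09 0 0 -0.16 -1",
)

```text
time_s: 41.35
ee_pos: [501.8, 340.2, 378.5]
eef_rot: [0.677, 0.736, 0.0, 0.0]
wrist_force: [0.2, -0.2, -0.5]
width: 85.7
grasp_force: 0.0
```

step_arm(
  increments="0.70 -0.46 0.09 0 0 -0.16 -1; 0.71 -0.44 0.09 0 0 -0.16 -1; 0 0 0 0 0 0 -1; 0 0 0 0 0 0 -1; 0 0 0 0 0 0 -1",
)

```text
time_s: 41.85
ee_pos: [462.1, 391.6, 371.3]
eef_rot: [0.661, 0.751, 0.0, 0.0]
wrist_force: [-0.3, -0.7, -0.2]
width: 85.6
grasp_force: 0.0
```

```bash
python3 - <<'E'
from h import *
pads('w15',152)
E
```

```text
t 41.85 p [462.1 391.6 371.3] psi 97.3 F [-0.3 -0.7 -0.2] w 85.6 g 0.0
px [257. 210.] c 461.6 395.8 size 42.3 22.5 yaw 5.0
px [493.  29.] c 631.2 575.4 size 67.4 50.7 yaw 89.3
```

View pics/w15.png

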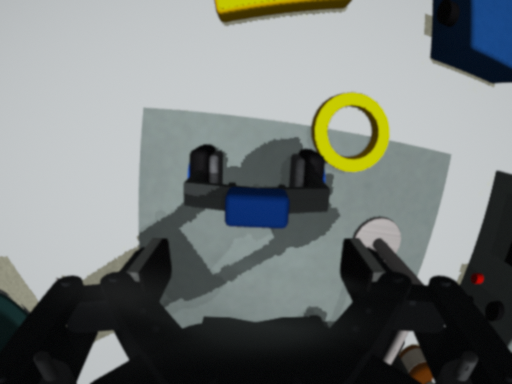

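Headset 3 stands upright with its pad at (257,208); its right cup is close to, but clear of, the tape. Gripping and lifting straight up.

step_arm(
  increments="0.02 0 0.56 0 0 0.28 -1; 0.01 -0.01 0.56 0 0 0 -1; 0 0 0.52 0 0 0 -1; 0 0 0 0 0 0 0; 0 0 0 0 0 0 1; 0 0 0 0 0 0 1; 0 0 0 0 0 0 1; 0 0 0 0 0 0 1",
  force=45,
)

```text
time_s: 42.7
ee_pos: [461.9, 393.5, 307.4]
eef_rot: [0.675, 0.738, 0.002, 0.0]
wrist_force: [2.4, -0.8, 2.4]
width: 43.3
grasp_force: 48.1
```

step_arm(
  increments="0 0 -0.5 0 0 0 1; 0 0 -0.75 0 0 0 1; 0 0 -0.75 0 0 0 1; 0 0 -0.75 0 0 0 1; 0 0 -0.75 0 0 0 1; 0 0 -0.75 0 0 0 1; 0 0 -0.2 0 0 0 1; 0 0 0 0 0 0 1",
)

```text
time_s: 43.5
ee_pos: [461.1, 393.3, 485.0]
eef_rot: [0.675, 0.738, 0.002, 0.0]
wrist_force: [0.6, 0.2, -2.3]
width: 42.9
grasp_force: 47.7
```

```bash
python3 - <<'E'
from h import *
s=show()
plan([(629,258,483,87)],step=32)
E
```

```text
t 43.5 p [461.1 393.3 485. ] psi 95.1 F [ 0.6  0.2 -2.3] w 42.9 g 47.7
-> (629, 258, 483, 87) 7
  -0.53 0.55 0.01 0 0 0.14
  -0.52 0.57 0.01 0 0 0.14
  -0.51 0.58 0.01 0 0 0.14
  -0.50 0.59 0.01 0 0 0.14
  -0.49 0.60 0.01 0 0 0.14
  -0.48 0.61 0.01 0 0 0.14
  -0.46 0.61 0.01 0 0 0.14
```

step_arm(
  increments="-0.53 0.55 0 0 0 0.14 1; -0.52 0.57 0 0 0 0.14 1; -0.51 0.58 0 0 0 0.14 1; -0.50 0.59 0 0 0 0.14 1; -0.49 0.60 0 0 0 0.14 1; -0.48 0.61 0 0 0 0.14 1; -0.46 0.61 0 0 0 0.14 1; 0 0 0 0 0 0 1",
)

```text
time_s: 44.3
ee_pos: [631.8, 255.6, 479.3]
eef_rot: [0.725, 0.688, -0.003, -0.0]
wrist_force: [0.3, -0.3, -2.3]
width: 42.6
grasp_force: 47.9
```

step_arm(
  increments="0 0 0 0 0 0 1; 0 0 0 0 0 0 1; 0 0 0 0 0 0 1",
)

```text
time_s: 44.6
ee_pos: [628.8, 259.2, 482.7]
eef_rot: [0.724, 0.69, -0.001, -0.0]
wrist_force: [0.1, 0.2, -2.3]
width: 43.0
grasp_force: 47.9
```

```bash
python3 - <<'E'
from h import *
s=show(); plan([(629,258,362,87)],step=20)
im=r.snapshot('wrist'); 
for row in (130,150,170,190): print(row,im[row,235:285].mean(1).astype(int).tolist())
E
```

```text
t 44.6 p [628.8 259.2 482.7] psi 87.3 F [ 0.1  0.2 -2.3] w 43.0 g 47.9
-> (629, 258, 362, 87) 7
  -0.00 0.00 0.43 0 0 0.01
  -0.00 0.00 0.43 0 0 0.01
  -0.00 0.00 0.43 0 0 0.01
  -0.00 0.00 0.43 0 0 0.01
  -0.00 0.00 0.43 0 0 0.01
  -0.00 0.00 0.43 0 0 0.01
  -0.00 0.00 0.43 0 0 0.01
130 [191, 200, 219, 233, 238, 239, 236, 235, 234, 234, 234, 234, 234, 232, 219, 184, 180, 201, 217, 229, 233, 228, 216, 198, 173, 149, 141, 147, 152, 168, 206, 232, 239, 240, 240, 240, 238, 235, 226, 205, 189, 188, 191, 191, 189, 184, 181, 180, 181, 182]
150 [121, 121, 120, 117, 112, 113, 119, 139, 167, 175, 176, 175, 163, 149, 128, 109, 108, 118, 128, 135, 140, 139, 134, 124, 112, 103, 106, 114, 116, 117, 117, 117, 116, 116, 115, 115, 115, 113, 114, 114, 115, 115, 115, 116, 115, 114, 115, 116, 116, 115]
170 [117, 116, 114, 110, 104, 101, 101, 100, 103, 103, 103, 107, 112, 115, 107, 98, 105, 117, 127, 135, 141, 139, 134, 124, 112, 104, 105, 112, 115, 115, 115, 114, 113, 113, 112, 108, 106, 104, 103, 102, 102, 101, 104, 107, 110, 112, 112, 112, 112, 112]
190 [204, 203, 202, 199, 195, 190, 189, 188, 188, 188, 188, 191, 197, 196, 180, 144, 117, 117, 126, 135, 140, 138, 133, 124, 111, 95, 91, 96, 100, 101, 108, 127, 149, 147, 120, 102, 99, 98, 98, 99, 98, 98, 98, 98, 99, 102, 105, 111, 113, 114]
```

Bar column ≈255.5, so it is centred. Lowering.

step_arm(
  increments="0 0 0.5 0 0 0 1; 0 0 0.5 0 0 0 1; 0 0 0.5 0 0 0 1; 0 0 0.5 0 0 0 1; 0 0 0.5 0 0 0 1; 0 0 0.5 0 0 0 1; 0 0 0.35 0 0 0 1; 0 0 0.35 0 0 0 1",
)

```text
time_s: 45.45
ee_pos: [629.3, 259.0, 335.0]
eef_rot: [0.724, 0.69, 0.0, 0.0]
wrist_force: [0.1, 0.7, -1.8]
width: 42.9
grasp_force: 47.8
```

step_arm(
  increments="0 0 0.1 0 0 0 1; 0 0 0.1 0 0 0 1; 0 0 0.08 0 0 0 1; 0 0 0 0 0 0 1; 0 0 0 0 0 0 1",
)

```text
time_s: 45.95
ee_pos: [629.9, 258.5, 325.0]
eef_rot: [0.724, 0.69, 0.001, 0.0]
wrist_force: [0.2, -0.3, -2.0]
width: 42.8
grasp_force: 47.9
```

step_arm(
  increments="0 0 0.06 0 0 0 1; 0 0 0 0 0 0 1; 0 0 0 0 0 0 1",
)

```text
time_s: 46.25
ee_pos: [630.1, 258.5, 324.0]
eef_rot: [0.724, 0.69, 0.001, 0.0]
wrist_force: [-3.0, -1.4, 4.7]
width: 42.9
grasp_force: 48.7
```

step_arm(
  increments="0 0 0.05 0 0 0 1; 0 0 0 0 0 0 1",
)

```text
time_s: 46.45
ee_pos: [630.1, 258.6, 323.9]
eef_rot: [0.724, 0.69, 0.001, 0.001]
wrist_force: [-6.0, -2.3, 13.2]
width: 42.9
grasp_force: 49.7
```

Seated. Release, lift clear and retreat.

step_arm(
  increments="0 0 -0.06 0 0 0 1; 0 0 0 0 0 0 -0.1; 0 0 0 0 0 0 -0.3; 0 0 0 0 0 0 -0.6; 0 0 0 0 0 0 -1; 0 0 0 0 0 0 -1; 0 0 -0.3 0 0 0 -1; 0 0 -0.7 0 0 0 -1",
)

```text
time_s: 47.25
ee_pos: [628.7, 258.0, 359.6]
eef_rot: [0.724, 0.69, -0.003, -0.001]
wrist_force: [-0.1, -0.3, 0.6]
width: 85.4
grasp_force: 0.0
```

step_arm(
  increments="0 0 -0.8 0 0 0 -1; 0 0 -0.8 0 0 0 -1; 0 -0.7 -0.3 0 0 0 -1; 0 -0.7 0 0 0 0 -1; 0 -0.7 0 0 0 0 -1; 0 -0.7 0 0 0 0 -1; 0 -0.7 0 0 0 0 -1; 0 -0.5 0 0 0 0 -1",
)

```text
time_s: 48.05
ee_pos: [468.3, 266.1, 439.4]
eef_rot: [0.724, 0.69, 0.001, 0.0]
wrist_force: [-0.3, -0.1, 0.1]
width: 85.4
grasp_force: 0.0
```

step_arm(
  increments="0 0 0 0 0 0 -1; 0 0 0 0 0 0 -1; 0 0 0 0 0 0 -1; 0 0 0 0 0 0 -1; 0 0 0 0 0 0 -1; 0 0 0 0 0 0 -1; 0 0 0 0 0 0 -1; 0 0 0 0 0 0 -1",
)

```text
time_s: 48.85
ee_pos: [470.0, 266.1, 438.2]
eef_rot: [0.724, 0.69, -0.0, -0.0]
wrist_force: [0.0, 0.2, -0.1]
width: 85.3
grasp_force: 0.0
```

step_arm(
  increments="0 0 0 0 0 0 -1; 0 0 0 0 0 0 -1; 0 0 0 0 0 0 -1; 0 0 0 0 0 0 -1; 0 0 0 0 0 0 -1; 0 0 0 0 0 0 -1; 0 0 0 0 0 0 -1; 0 0 0 0 0 0 -1",
)

```text
time_s: 49.65
ee_pos: [469.9, 266.2, 438.3]
eef_rot: [0.724, 0.69, 0.0, -0.0]
wrist_force: [0.5, 0.4, -0.4]
width: 85.1
grasp_force: 0.0
```

```bash
python3 - <<'E'
from h import *
show()
a=r.snapshot('scene'); b=r.snapshot('side')
c=[cv2.resize(a[95:295,95:345],None,fx=1.6,fy=1.9*1.0),cv2.resize(b[90:340,190:360],None,fx=1.6,fy=1.52)]
h=min(x.shape[0] for x in c); v=np.hstack([x[:h] for x in c]); print(v.shape)
cv2.imwrite('pics/final.png',v[:,:,::-1])
for n,im in (('scene',a),('side',b)):
  for q in blobs(im,(105,120,60),(125,255,255),30):
    p=plane(n,q[:2],163)
    if 400<p[0]<680 and -100<p[1]<450: print(n,q[:3],p.round(1))
  for q in blobs(im,(0,170,60),(6,255,255),8):
    p=plane(n,q[:2],73)
    if 450<p[0]<600 and -330<p[1]<-150: print(n,'red',q[:3],p.round(1))
E
```

```text
t 49.65 p [469.9 266.2 438.3] psi 87.2 F [ 0.5  0.4 -0.4] w 85.1 g 0.0
(380, 672, 3)
scene (np.float64(301.8), np.float64(137.5), 61) [629.  259.3 163. ]
scene (np.float64(289.7), np.float64(149.2), 76) [624.5 182.4 163. ]
scene (np.float64(276.7), np.float64(161.8), 77) [620.  104.8 163. ]
scene (np.float64(262.9), np.float64(174.9), 86) [614.9  28.7 163. ]
scene red (np.float64(184.7), np.float64(222.9), 24) [ 476.  -207.8   73. ]
side (np.float64(248.2), np.float64(182.6), 77) [617.4  27.1 163. ]
side (np.float64(238.7), np.float64(198.9), 89) [623.7 103.1 163. ]
side (np.float64(229.0), np.float64(216.9), 99) [627.9 180.1 163. ]
side (np.float64(218.1), np.float64(236.9), 115) [632.4 258.9 163. ]
side red (np.float64(302.5), np.float64(163.4), 11) [ 476.8 -205.1   73. ]
```

View pics/final.png

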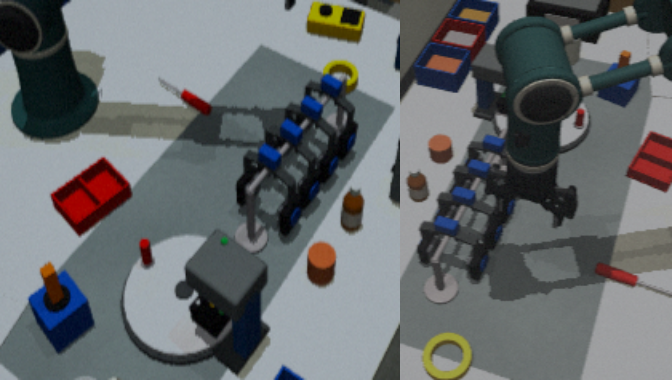

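All four headsets hang on the bar, the table is home with the unit under the hood, and the stylus stands in its stand. Checking that everything is still, then handing in.

step_arm(
  increments="0 0 0 0 0 0 -1; 0 0 0 0 0 0 -1; 0 0 0 0 0 0 -1; 0 0 0 0 0 0 -1; 0 0 0 0 0 0 -1; 0 0 0 0 0 0 -1; 0 0 0 0 0 0 -1; 0 0 0 0 0 0 -1",
)

```text
time_s: 50.55
ee_pos: [469.9, 266.2, 438.3]
eef_rot: [0.724, 0.69, -0.0, 0.0]
wrist_force: [-0.1, -0.2, 0.7]
width: 85.7
grasp_force: 0.0
```

step_arm(
  increments="0 0 0 0 0 0 -1; 0 0 0 0 0 0 -1; 0 0 0 0 0 0 -1; 0 0 0 0 0 0 -1; 0 0 0 0 0 0 -1; 0 0 0 0 0 0 -1; 0 0 0 0 0 0 -1; 0 0 0 0 0 0 -1",
)

```text
time_s: 51.35
ee_pos: [469.9, 266.2, 438.3]
eef_rot: [0.724, 0.69, -0.0, -0.0]
wrist_force: [-0.4, 0.4, 1.3]
width: 85.3
grasp_force: 0.0
```

```bash
python3 - <<'E'
from h import *
import time
ims=[r.snapshot('scene') for _ in range(8)]
for im in (ims[0],ims[3],ims[7]):
  print([q[:3] for q in blobs(im,(105,120,60),(125,255,255),30) if 255<q[0]<310 and q[1]<200])
print(r.close_job())
E
```

```text
[(np.float64(301.9), np.float64(137.5), 61), (np.float64(289.6), np.float64(149.2), 74), (np.float64(276.7), np.float64(161.8), 76), (np.float64(263.0), np.float64(174.9), 85)]
[(np.float64(302.0), np.float64(137.5), 59), (np.float64(289.7), np.float64(149.3), 75), (np.float64(276.7), np.float64(161.8), 79), (np.float64(262.9), np.float64(174.9), 86)]
[(np.float64(301.9), np.float64(137.5), 61), (np.float64(289.6), np.float64(149.2), 75), (np.float64(276.7), np.float64(161.8), 78), (np.float64(263.0), np.float64(174.9), 86)]
the job is handed in; nothing more can be done
None
```

The job is handed in at about 52 s: the table was turned out, the reset button pressed fully in for over 0.8 s, the stylus put back upright in its stand, the table turned back home under the hood, and all four headsets hang still on the rail (one had been knocked aside and was found again); no verdict was returned.

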